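# Set out the sauce bottles on the station board

## Task

Set up the sauce station on the metal board: stand the open, capless bottle on the middle pad, the tall nozzle bottle on the end pad next to the pot of wooden stirrers, and the small nozzle bottle on the end pad next to the napkin box, each upright in the centre of its pad. Put the loose nozzle cap squarely down over the neck of the open bottle, and finish with everything let go and standing still. Do not knock any of these over, and leave the stack of portion cups and the glass shaker where they are.

Things in the scene. Friction and masses are not known exactly. Their poses are not given: they have to be found in the camera images.
- tall_mid (a point): Tall milky-white squeeze bottle, loose, about 0.2 kg, 150 mm high. Body 52 mm across up to 98 mm, white screw cap 55 mm across from 98 to 124 mm, then a slim cone nozzle (16 mm at its foot) up to 150 mm, all one piece. Point: on its axis, 75 mm above its underside; z up. Easiest gripped round the screw cap, 36 mm above the point.
- small_mid (a point): Small milky-white squeeze bottle, loose, about 0.09 kg, 106 mm high. Body 39 mm across up to 64 mm, white screw cap 42 mm across from 64 to 86 mm, then a slim cone nozzle up to 106 mm, all one piece. Point: on its axis, 53 mm above its underside; z up. Easiest gripped round the screw cap, 22 mm above the point.
- open_mid (a point): Open milky-white bottle, no cap or nozzle, dark round mouth, loose, about 0.2 kg, 114 mm high. Body 56 mm across up to 80 mm, shoulder 51 mm across at 90 mm, neck 38 mm across from 90 to 98 mm, tapering to 30 mm at the top (114 mm). Point: on its axis, 57 mm above its underside; z up. Easiest gripped round the body, 13 mm above the point.
- cap_mid (a point): Loose white nozzle cap, 0.04 kg, open side down: skirt 52 mm across, 30 mm high, slim cone nozzle on top, 58 mm high in all. Hollow below: 44 mm across, 16 mm deep. Point: on its axis, 29 mm above its underside; z up. Grip round the skirt, 8 mm below the point. Fully down on the open bottle, its underside is 98 mm above the bottle's underside and its point 70 mm above the bottle's point.
- board: Aluminium board, fixed: 100 mm (its x) by 270 mm (its y), top face 10 mm above the table. Level with its top, three black rubber pads 72 mm across in a row along its y: the middle pad at its centre, the end pads 85 mm to +y and to -y. Origin: centre of its underside, on the table; x points roughly away from the robot, z up.
- pot: Round steel pot with a bunch of wooden stirrers, fixed, about 80 mm across and 125 mm high with the stirrers; it stands on the table beyond one end or the other of the board, about 210 mm from the board's centre. Origin: centre of its underside.
- napkins: Steel napkin box with white napkins on top, fixed, 110 by 100 mm and 105 mm high; it stands on the table beyond the other end of the board, about 210 mm from the board's centre. Origin: centre of its underside.
- cups_mid (a point): Bystander, to be left alone: stack of upturned clear portion cups, loose, 72 mm across at the foot and 75 mm high. The point lies on its axis, half-way up.
- shaker_mid (a point): Bystander, to be left alone: glass shaker jar with a steel lid, loose, 56 mm across and 90 mm high, no nozzle. The point lies on its axis, half-way up.

How it is judged:
By the outcome, as a careful person would: the job done as asked, in the order asked, and still so for the second after the job is handed in, with the robot touching nothing.
It also fails if it takes over 112 s, if anything falls off the work surface, if the arm or the gripper's body presses on something with over 40 N, if the wrist force passes 120 N, or if a joint passes its speed limit or range.

## Robot

A 6-joint arm with a two-finger parallel gripper is mounted at the origin on the work surface. World frame = base frame: x ahead of the robot, y to its left, z up, the work surface at z = 0. Lengths are in mm, angles in rad, forces in N, time in s.
With the tool pointing down it reaches from about 275 to 850 mm from the base axis. Payload 5.2 kg.
Tool frame: the origin (TCP) lies midway between the tips of the shut fingers; the grasp point (between the pads) lies 19 mm behind it; z points along the fingers, y is the direction in which the jaws open and shut (so a half turn about z gives the same grasp; the last joint's range is limited). The gripper opens to 85 mm and grips with 20 to 120 N. Pads are 22 mm wide; open, the fingers measure 114 mm over their backs; the gripper's body (76 mm by 85 mm) begins 54 mm behind the grasp point. The pads swing forward as they close: fully open they stand 13 mm farther back than shut.
Start: joints at [-1.416, 0.259, 1.535, -0, 1.348, -0.203], TCP at [192.639, -515.165, 231.31] pointing down, gripper open.
Joint ranges: [-3.14, 3.14], [-0.91, 2.08], [0.19, 2.58], [-1.22, 4.36], [0.22, 2.71], [-3.12, 3.12]. Speed limits (rad/s): [2.57, 2.57, 3.14, 3.14, 3.14, 3.14].

## Interface

Orientations are given as a unit quaternion [w, x, y, z].
In Python, from workcell import robot gives the robot as it stands.
- The arm moves only by the tool send_rows, never from a script. Its argument "rows" is a list of rows, each an object with "xyz": the shift along the tool's x, y, z in cm, a list of three; "rot": the turn, a rotation vector about the tool's x, y, z in rad, a list of three. In form: [{"xyz": [tx, ty, tz], "rot": [rx, ry, rz]}, ...]. A call has 1 to 12 rows; each row is the pose to reach, as a shift and turn from the pose commanded when the call began, along the tool's axes at that moment; what a row does not reach only later rows make up. A row lasts 1/8 s, in which the tool goes at most 62.5 mm and 10.7 degrees, less where a joint would pass 70% of its speed; a pose out of reach is approached as far as the arm can. A call with a gripper value outside its range is refused whole. "jaw" is the gripper command: -1 is shut, 1 is fully open, values between are in proportion, set as the call begins (left out, the last holds). The fingers move at their own pace and stop on an object; the grip force is fixed at half the most. Time passes only in rows, so rows that repeat a pose let the fingers close. It gives the time, the measured TCP pose, the force and the opening at its end, in the units of the state.
- robot.observe(): the state, without advancing time (a new reading comes with each control period).
- robot.capture(name): name is "scene" or "side" or "wrist"; returns a dict with "image" (400x640x3 uint8, red, green, blue), "fx", "fy", "cx", "cy" (pixels), "R" (3x3) and "t" (3): a world point X has camera coordinates R X + t. Camera axes: x right, y down, z forward; pixel columns grow to the right and rows downward; lengths in mm; the calibration is good to about 2 mm. A picture is of the moment at which its call begins. There is no depth.
- robot.job_done(): hands the job in, once; it reports no verdict.
Trained networks look in a picture, given as the dict that the camera call returned (one of the last four; its "shot" number tells which), for a name from the list of things; names that differ only in an ending like _2 or _b are one class to them, and where a whole thing is asked for, a point or a joint stands for the part that bears it (a point fixed in the world has none). Each returns a list of dicts, best first, with "p" (0 to 1); they miss things now and then, are a little off and sometimes report something else, mostly with a low value. They report only what shows in the picture. A call takes as long as a camera call.
- robot.silhouettes(picture, thing): "mask" (400x640 bool, what is visible of it) and "point" ([column, row] in pixels, amid what is visible of it).
- robot.mark_of(picture, thing): "point" ([column, row] in pixels: a listed point, or the origin of a listed thing).
The state is a dict: "t": time; "joint_pos": joint angles; "joint_vel": joint speeds; "joint_efforts": joint torques, N m; "tcp_pos": TCP position; "orientation": TCP orientation; "wrist_force": force on the tool from outside, world axes, zero at the start; "moment": the same for the moment, N m; "opening": finger opening in mm.
Only numpy, scipy, OpenCV 4.12 (cv2) and the standard library are available. Lean on these libraries where they do the work, as an engineer would, in place of code of your own. Each camera call takes 0.05 s, during which the arm holds its last target.

## Working session

There is one attempt and no reset: what is moved stays moved. The work goes in short steps, Python scripts to look and compute and a tool call to move; the robot and the scene stay as the last step left them, time stands still between calls to the robot, and variables do not carry over. Pictures are saved under pics/ and viewed, and the job is handed in when it is done.

Besides the shell and the picture viewer there is one more tool, called after ">>>" as name(argument=value, ...) on one line, values as JSON. send_rows: Moves the arm, as the interface text tells. Its arguments: {"type":"object","properties":{"rows":{"type":"array"},"jaw":{"type":"number"}},"required":["rows"]}

```bash
mkdir -p pics; ls
python3 - <<'E'
from workcell import robot
import cv2,json
print(robot.observe())
for n in ["scene","side","wrist"]:
    p=robot.capture(n)
    cv2.imwrite(f"pics/{n}0.png",p["image"][:,:,::-1])
    print(n,p["shot"],p["fx"],p["cx"],p["cy"],p["R"],p["t"])
E
```

```text
pics
{'t': 0.0, 'joint_pos': array([-1.41581917e+00,  2.59349685e-01,  1.53612552e+00, -1.28435525e-05,
        1.34798110e+00, -2.02787035e-01]), 'joint_vel': array([ 3.24779571e-04,  2.26287918e-04,  1.43547792e-03,  1.92428319e-04,
       -1.57035171e-03,  8.13419115e-05]), 'joint_efforts': array([ 3.27757843e-04, -4.46029258e+01, -2.90569639e+01, -1.51575218e-04,
        1.22830627e-02,  1.23475587e-05]), 'tcp_pos': array([ 192.53843173, -514.61893061,  230.45406165]), 'orientation': array([-9.31709631e-04,  9.84042535e-01,  1.77930943e-01,  1.60132165e-05]), 'wrist_force': array([ 0.21654303,  0.27448182, -0.16673657]), 'moment': array([-0.02674614, -0.05116416,  0.02006491]), 'opening': 85.23727947361922}
scene 1 420.5887991328178 321.5859906537924 194.2579378501903 [[ 0.82650515  0.56277691 -0.01309147]
 [ 0.47475336 -0.70935143 -0.52098925]
 [-0.30248717  0.42438508 -0.85346284]] [-489.56684331 -238.29822208 1503.4612552 ]
side 2 388.0092444361285 327.13322633191086 200.34051309202357 [[-0.97107662 -0.23822647 -0.01607344]
 [-0.1443025   0.6391841  -0.75539425]
 [ 0.1902288  -0.73122626 -0.6550734 ]] [ 532.1649566   134.17887602 1077.58066703]
wrist 3 330.19111621807036 313.33177193289407 197.74996635920536 [[ 0.35020929 -0.93666753 -0.00271763]
 [-0.89504588 -0.33549993  0.29382422]
 [-0.27612737 -0.10046757 -0.95585561]] [-550.04102432  -36.9709057   380.08612607]
```

View pics/scene0.png

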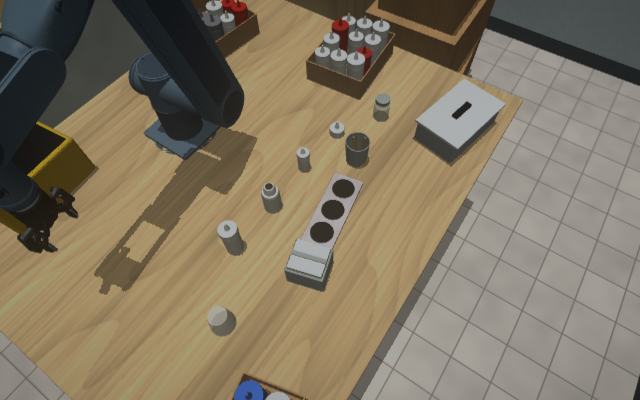

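View pics/side0.png

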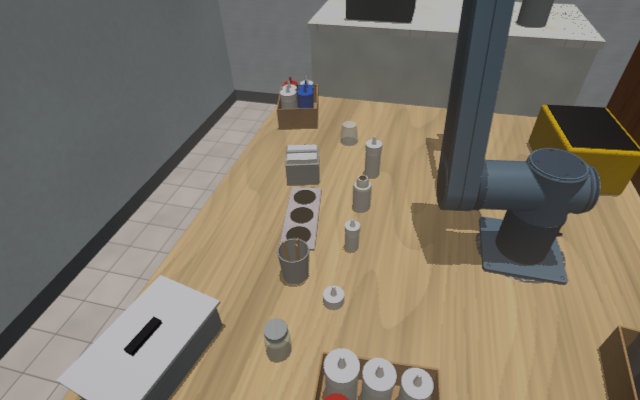

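```bash
cat > h.py <<'E'
from workcell import robot
import numpy as np, cv2
from scipy.optimize import least_squares
from scipy.spatial.transform import Rotation as Ro
TH=["tall_mid","small_mid","open_mid","cap_mid","board","pot","napkins","cups_mid","shaker_mid"]
def proj(p,X):
    c=p["R"]@np.asarray(X,float)+p["t"]; return np.array([p["fx"]*c[0]/c[2]+p["cx"],p["fy"]*c[1]/c[2]+p["cy"]])
def ray(p,uv):
    d=np.array([(uv[0]-p["cx"])/p["fx"],(uv[1]-p["cy"])/p["fy"],1.]); R=p["R"]
    d=R.T@d; return -R.T@p["t"], d/np.linalg.norm(d)
def atz(p,uv,z):
    o,d=ray(p,uv); return o+d*(z-o[2])/d[2]
def tri(l):
    A=np.zeros((3,3));b=np.zeros(3)
    for p,uv in l:
        o,d=ray(p,uv);M=np.eye(3)-np.outer(d,d);A+=M;b+=M@o
    return np.linalg.solve(A,b)
def rot(q): return Ro.from_quat([q[1],q[2],q[3],q[0]]).as_matrix()
E
python3 - <<'E'
from h import *
Z=dict(tall_mid=75,small_mid=53,open_mid=57,cap_mid=29,board=0,pot=0,napkins=0,cups_mid=37.5,shaker_mid=45)
P=[robot.capture(n) for n in ["scene","side"]]
for t in TH:
    best=[]
    for p in P:
        m=robot.mark_of(p,t)
        for d in m[:3]: print(t,p["shot"],round(d["p"],2),np.round(d["point"],1),np.round(atz(p,d["point"],Z[t]),1))
        if m: best.append((p,m[0]["point"]))
    if len(best)==2: print("   tri",np.round(tri(best),1))
E
```

```text
tall_mid 4 0.76 [231.6 233.7] [ 451.7 -247.1   75. ]
tall_mid 5 0.72 [372.8 157.2] [ 450.1 -244.6   75. ]
tall_mid 5 0.7 [364.6 189.5] [448.3 -71.   75. ]
   tri [ 450.6 -246.7   73.3]
small_mid 4 0.84 [304.1 155.1] [451.7 106.8  53. ]
small_mid 5 0.8 [354.2 229.6] [450.5  80.6  53. ]
   tri [453.   97.4  67. ]
open_mid 4 0.84 [268.2 196.1] [452.6 -82.8  57. ]
open_mid 5 0.87 [363.7 192.6] [451.3 -77.6  57. ]
open_mid 5 0.27 [304.5 177.3] [ 649.3 -111.7   57. ]
open_mid 5 0.19 [347.4 133.4] [ 568.5 -403.9   57. ]
   tri [451.5 -81.5  53.9]
cap_mid 4 0.7 [334.7 125. ] [453.4 285.8  29. ]
cap_mid 5 0.79 [333.2 291.8] [464.3 277.3  29. ]
   tri [460.1 281.2  36.7]
board 4 0.7 [330.9 211.4] [623.7   5.8   0. ]
board 5 0.86 [299.8 216.7] [631.6  11.1   0. ]
   tri [627.8   8.   -0.9]
pot 4 0.92 [359.3 157.5] [588.1 233.2   0. ]
pot 5 0.6 [293.8 274.4] [582.8 227.    0. ]
   tri [585.4 230.2   2.2]
napkins 4 0.95 [308.2 272.7] [ 681.1 -199.     0. ]
napkins 5 0.66 [304.2 174.1] [ 679.3 -199.7    0. ]
   tri [ 6.802e+02 -1.993e+02 -1.000e-01]
cups_mid 4 0.85 [218.6 319.2] [ 568.9 -447.4   37.5]
cups_mid 5 0.83 [348.2 132.1] [ 573.5 -445.5   37.5]
   tri [ 571.4 -446.7   38. ]
shaker_mid 4 0.84 [380.  107.4] [549.3 429.9  45. ]
shaker_mid 4 0.26 [271.6 197.7] [459.2 -76.6  45. ]
shaker_mid 5 0.85 [277.1 339.8] [550.9 436.5  45. ]
shaker_mid 5 0.65 [353.7 230.7] [452.3  77.3  45. ]
   tri [549.9 433.8  41.6]
```

The pot is on the +y end of the board (scene 357,150) and the napkin box on the −y end (310,262). The bottles lie along x≈450. Next I'll refine their poses with silhouettes and the pad ellipses.

```bash
cat >> h.py <<'E'
MOD=dict(tall_mid=[(0,26),(98,26),(98,27.5),(124,27.5),(124,8),(150,4)],small_mid=[(0,19.5),(64,19.5),(64,21),(86,21),(86,6),(106,3)],
 open_mid=[(0,28),(80,28),(90,25.5),(90,19),(98,19),(114,15)],cap_mid=[(0,26),(30,26),(30,8),(58,4)],shaker_mid=[(0,28),(90,28)])
A=np.linspace(0,2*np.pi,40)
def sil(p,t,xy,z0=0,S=4):
    im=np.zeros((400*S,640*S),np.uint8);M=MOD[t]
    for (za,ra),(zb,rb) in zip(M[:-1],M[1:]):
        pts=[proj(p,[xy[0]+r*np.cos(a),xy[1]+r*np.sin(a),z0+z]) for z,r in((za,ra),(zb,rb)) for a in A]
        h=cv2.convexHull(np.float32(pts)); cv2.fillConvexPoly(im,np.int32(np.round(h*S)),255)
    return cv2.resize(im,(640,400),interpolation=cv2.INTER_AREA)/255.
def fit(pics,t,x0,z0=0,n=2):
    from scipy.optimize import minimize
    ms=[]
    for p in pics:
        s=robot.silhouettes(p,t)
        # choose mask nearest to the guess
        c=proj(p,[x0[0],x0[1],z0+MOD[t][-1][0]/2])
        s=[d for d in s if np.linalg.norm(np.array(d["point"])-c)<25]
        if s: ms.append((p,cv2.GaussianBlur(np.float32(s[0]["mask"]),(0,0),1)))
    def cost(x): return sum(((cv2.GaussianBlur(sil(p,t,x,z0),(0,0),1)-m)**2).sum() for p,m in ms)
    out=[]
    r=minimize(cost,x0[:2],method="Nelder-Mead",options=dict(initial_simplex=[[x0[0]-5,x0[1]-5],[x0[0]+7,x0[1]],[x0[0],x0[1]+7]],xatol=.1,fatol=.1))
    return r.x,r.fun,[m.sum() for _,m in ms]
E
python3 - <<'E'
from h import *
P=[robot.capture(n) for n in ["scene","side"]]
X=dict(tall_mid=(451,-246),small_mid=(451,90),open_mid=(451.5,-81),cap_mid=(458,281))
for t in X:
    for l in (P[:1],P[1:],P):
        print(t,*[np.round(v,1) for v in fit(l,t,X[t])])
for p in P:
    g=cv2.cvtColor(p["image"],cv2.COLOR_RGB2GRAY)
    b=robot.silhouettes(p,"board")
    m=b[0]["mask"]; hull=cv2.convexHull(np.argwhere(m)[:,::-1].astype(np.int32))
    mm=np.zeros_like(g);cv2.fillConvexPoly(mm,hull,255)
    q=cv2.minAreaRect(hull);
    d=((g<70)&(mm>0)).astype(np.uint8)
    cs,_=cv2.findContours(d,cv2.RETR_EXTERNAL,cv2.CHAIN_APPROX_NONE)
    for c in cs:
        if len(c)>15:
            pts=np.array([atz(p,u,10)[:2] for u in c[:,0].astype(float)])
            (cx,cy),r=cv2.minEnclosingCircle(np.float32(pts)); e=cv2.fitEllipse(np.float32(pts))
            print("pad",p["shot"],np.round([cx,cy,r],1),np.round(e[0],1),np.round(e[1],1))
    hp=np.array([atz(p,u,10)[:2] for u in hull[:,0].astype(float)])
    print("rect",cv2.minAreaRect(np.float32(hp)))
    im=cv2.resize(p["image"][130:300,220:400],None,fx=4,fy=3.5)[:,:,::-1]
    cv2.imwrite(f"pics/z{p['shot']}.png",im)
E
```

```text
tall_mid [ 456.4 -256.7] 4.2 [623.]
tall_mid [ 450.3 -254.5] 24.7 [533.]
tall_mid [ 452.  -255.3] 50.9 [623. 533.]
small_mid [458.5  94.3] 4.4 [276.]
small_mid [452.7  98.4] 8.5 [412.]
small_mid [454.   97.2] 26.0 [276. 412.]
open_mid [461.8 -80.8] 2.1 [495.]
open_mid [454.2 -76.6] 7.7 [576.]
open_mid [457.1 -78.8] 41.0 [495. 576.]
cap_mid [466.1 276.8] 10.7 [181.]
cap_mid [461.4 283.8] 2.6 [444.]
cap_mid [461.8 282.5] 27.1 [181. 444.]
pad 6 [641.9 -73.2  34.9] [641.5 -72.7] [65.5 67.5]
pad 6 [626.7  10.8  34.5] [626.4  10.7] [65.7 66.6]
pad 6 [611.2  94.1  34.6] [611.7  94.2] [65.  66.2]
rect ((627.5365600585938, 12.345046997070312), (105.1855697631836, 267.2342224121094), 10.619111061096191)
pad 7 [611.9  93.5  33.4] [611.5  87.9] [49.3 69.7]
pad 7 [626.1  10.7  33.4] [626.   10.5] [61.1 65.2]
pad 7 [641.6 -73.   33.2] [641.5 -73.4] [61.6 64.5]
rect ((623.8211059570312, 13.22271728515625), (99.59943389892578, 270.8309326171875), 10.169706344604492)
```

```bash
sed -i 's/np.round(h\*S)/np.round(h*S+1.5)/' h.py
cat >> h.py <<'E'
import json,os
def loadcmd():
    if os.path.exists("cmd.json"):
        d=json.load(open("cmd.json")); return np.array(d["p"]),np.array(d["R"])
    return np.array([192.639,-515.165,231.31]), Ro.from_rotvec([np.pi,0,0]).as_matrix()*0+rot([0,0.984042535,0.177930943,0])
def down(yaw):
    c,s=np.cos(yaw),np.sin(yaw); return np.array([[c,s,0],[s,-c,0],[0,0,-1.]])
YAW=np.deg2rad(100.25)
def plan(targets,yaw=YAW):
    """print offsets for waypoint targets (world TCP mm) from commanded pose, save last as cmd"""
    p,R=loadcmd()
    rv=Ro.from_matrix(R.T@down(yaw)).as_rotvec().round(3)
    for t in targets:
        x=(R.T@(np.array(t)-p)/10).round(2)
        print("xyz",x.tolist(),"rot",rv.tolist(),"dist",np.linalg.norm(x))
    R2=R@Ro.from_rotvec(rv).as_matrix()
    json.dump(dict(p=(p+R@x*10).tolist(),R=R2.tolist()),open("cmd.json","w"))
def st():
    o=robot.observe(); R=rot(o["orientation"])
    print("t",round(o["t"],2),"tcp",o["tcp_pos"].round(1),"yaw",np.rad2deg(np.arctan2(R[1,0],R[0,0])).round(2),"tilt",R[2,:2].round(4),"F",o["wrist_force"].round(1),"op",round(o["opening"],1),"cmd",loadcmd()[0].round(1))
E
python3 - <<'E'
from h import *
P=[robot.capture(n) for n in ["scene","side","wrist"]]
X=dict(tall_mid=(451,-246),small_mid=(451,90),open_mid=(451.5,-81),cap_mid=(458,281))
for t in X:
    for l in (P[:1],P[1:2],P[:2]):
        print(t,*[np.round(v,1) for v in fit(l,t,X[t])])
o=robot.observe();R=rot(o["orientation"]);w=P[2]
print("cam in tool",R.T@(-w["R"].T@w["t"]-o["tcp_pos"]),"axes",(w["R"]@R).round(3))
st(); plan([(457,-79,260)])
E
```

```text
tall_mid [ 453.3 -255.7] 15.9 [582.]
tall_mid [ 446. -251.] 0.0 []
tall_mid [ 453.3 -255.7] 15.9 [582.]
small_mid [456.   94.5] 1.5 [289.]
small_mid [453.   98.6] 4.6 [429.]
small_mid [454.5  96.7] 11.1 [289. 429.]
open_mid [459.1 -79.6] 1.1 [498.]
open_mid [446.5 -86. ] 0.0 []
open_mid [459.1 -79.6] 1.1 [498.]
cap_mid [462.1 281.7] 9.6 [183.]
cap_mid [462.4 282.9] 10.3 [412.]
cap_mid [462.3 282.1] 20.5 [183. 412.]
cam in tool [  76.25601779    1.29611787 -142.07696645] axes [[ 0.     1.     0.001]
 [-0.956  0.    -0.294]
 [-0.294 -0.001  0.956]]
t 3.1 tcp [ 192.7 -515.2  231.3] yaw 20.5 tilt [0. 0.] F [ 0.2 -0.4 -0. ] op 85.4 cmd [ 192.6 -515.2  231.3]
xyz [40.04, -31.6, -2.87] rot [0.0, 0.0, -1.392] dist 51.0881444172716
```

>>> send_rows(rows=[{"xyz": [4, -3.2, -0.3], "rot": [0, 0, -0.14]}, {"xyz": [8, -6.3, -0.6], "rot": [0, 0, -0.28]}, {"xyz": [12, -9.5, -0.9], "rot": [0, 0, -0.42]}, {"xyz": [16, -12.6, -1.2], "rot": [0, 0, -0.56]}, {"xyz": [20, -15.8, -1.4], "rot": [0, 0, -0.7]}, {"xyz": [24, -19, -1.7], "rot": [0, 0, -0.84]}, {"xyz": [28, -22, -2], "rot": [0, 0, -0.98]}, {"xyz": [32, -25.3, -2.3], "rot": [0, 0, -1.12]}, {"xyz": [36, -28.4, -2.6], "rot": [0, 0, -1.26]}, {"xyz": [40.04, -31.6, -2.87], "rot": [0, 0, -1.392]}, {"xyz": [40.04, -31.6, -2.87], "rot": [0, 0, -1.392]}, {"xyz": [40.04, -31.6, -2.87], "rot": [0, 0, -1.392]}], jaw=1)

```text
t: 4.6
tcp_pos: [456.8, -79.0, 259.9]
orientation: [-0.0, 0.641, 0.768, -0.0]
wrist_force: [0.2, 0.1, 0.7]
opening: 85.7
```

Run:
```python
from h import *
st()
p=robot.capture("wrist");cv2.imwrite("pics/w1.png",p["image"][:,:,::-1])
for d in robot.mark_of(p,"open_mid"): print(d["p"],d["point"],atz(p,d["point"],57).round(1))
print(fit([p],"open_mid",(457,-79)))
for d in robot.mark_of(p,"small_mid"): print(d["p"],d["point"],atz(p,d["point"],53).round(1))
```

```text
t 4.6 tcp [456.8 -79.  259.9] yaw 100.27 tilt [-0.0003 -0.0005] F [0.2 0.1 0.7] op 85.7 cmd [457. -79. 260.]
(array([459.53259879, -76.93165708]), np.float64(7.102646284327973), [np.float32(2808.0002)])
```

View pics/w1.png

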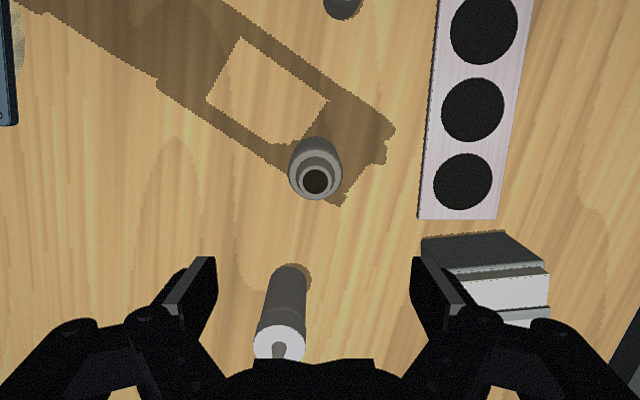

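The wrist view shows the open bottle's mouth at (314,181), all three pads at right, and the tall bottle at (280,340). I'll check the pads in this view and descend.

```bash
cat >> h.py <<'E'
def pads(p):
    g=cv2.cvtColor(p["image"],cv2.COLOR_RGB2GRAY); out=[]
    for c0 in [(611.3,94),(626.4,10.6),(641.6,-73)]:
        m=np.zeros_like(g); cv2.fillConvexPoly(m,np.int32([proj(p,[c0[0]+42*np.cos(a),c0[1]+42*np.sin(a),10]) for a in A]),255)
        d=((g<60)&(m>0)).astype(np.uint8); cs,_=cv2.findContours(d,cv2.RETR_EXTERNAL,cv2.CHAIN_APPROX_NONE)
        if not cs: continue
        c=max(cs,key=cv2.contourArea)
        if len(c)<10: continue
        pts=np.float32([atz(p,u,10)[:2] for u in c[:,0].astype(float)]); e=cv2.fitEllipse(pts)
        out.append((np.round(e[0],1),np.round(e[1],1)))
    return out
E
python3 - <<'E'
from h import *
p=robot.capture("wrist"); print(pads(p)); print(fit([p],"open_mid",(457,-79)),fit([p],"tall_mid",(453,-255)))
s=robot.capture("scene");print(fit([s],"open_mid",(457,-79)))
plan([(459.3,-77.5,140),(459.3,-77.5,51)])
E
```

```text
[(array([612.4,  92.6]), array([63.7, 72.2])), (array([627.1,  11.5]), array([69.9, 70.1])), (array([642.1, -72.2]), array([69.7, 70.1]))]
(array([459.20520445, -77.33746603]), np.float64(24.43997072463251), [np.float32(2695.9998)]) (array([ 453.97445826, -250.18496262]), np.float64(314.63934151916726), [np.float32(3891.0)])
(array([458.08551872, -79.39741576]), np.float64(8.519928266303566), [np.float32(464.0)])
xyz [0.1, 0.25, 12.0] rot [0.0, 0.0, 0.0] dist 12.003020453202602
xyz [0.1, 0.25, 20.9] rot [0.0, 0.0, 0.0] dist 20.901734377797453
```

>>> send_rows(rows=[{"xyz": [0.1, 0.25, 5], "rot": [0, 0, 0]}, {"xyz": [0.1, 0.25, 10], "rot": [0, 0, 0]}, {"xyz": [0.1, 0.25, 14], "rot": [0, 0, 0]}, {"xyz": [0.1, 0.25, 18], "rot": [0, 0, 0]}, {"xyz": [0.1, 0.25, 20.5], "rot": [0, 0, 0]}, {"xyz": [0.1, 0.25, 21.4], "rot": [0, 0, 0]}, {"xyz": [0.1, 0.25, 21.4], "rot": [0, 0, 0]}])

```text
t: 5.92
tcp_pos: [459.4, -77.6, 46.0]
orientation: [-0.0, 0.641, 0.767, -0.0]
wrist_force: [0.5, -0.7, -0.1]
opening: 85.0
```

>>> send_rows(rows=[{"xyz": [0, 0, 0], "rot": [0, 0, 0]}, {"xyz": [0, 0, 0], "rot": [0, 0, 0]}, {"xyz": [0, 0, 0], "rot": [0, 0, 0]}, {"xyz": [0, 0, 0], "rot": [0, 0, 0]}, {"xyz": [0, 0, 0], "rot": [0, 0, 0]}, {"xyz": [0, 0, 0], "rot": [0, 0, 0]}, {"xyz": [0, 0, 0], "rot": [0, 0, 0]}], jaw=-1)

```text
t: 6.8
tcp_pos: [459.8, -77.9, 47.4]
orientation: [0.001, 0.641, 0.768, 0.0]
wrist_force: [-2.0, -0.2, 6.6]
opening: 54.5
```

Run:
```python
from h import *
p,R=loadcmd(); p[2]=46; json.dump(dict(p=p.tolist(),R=R.tolist()),open("cmd.json","w"))
st(); p=robot.capture("wrist");cv2.imwrite("pics/w2.png",p["image"][:,:,::-1])
p=robot.capture("side");cv2.imwrite("pics/s2.png",cv2.resize(p["image"][100:300,240:460],None,fx=3,fy=3)[:,:,::-1])
```

```text
t 6.8 tcp [459.8 -77.9  47.4] yaw 100.27 tilt [-0.0014  0.0014] F [-2.  -0.2  6.6] op 54.5 cmd [459.3 -77.5  46. ]
```

View pics/s2.png

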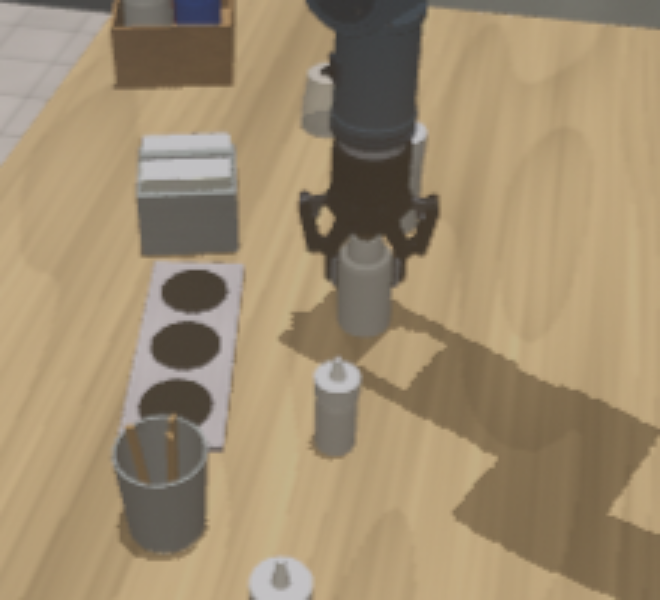

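View pics/w2.png

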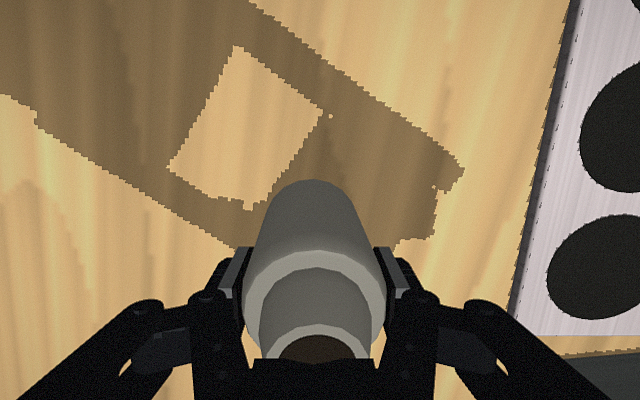

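Run:
```python
from h import *
plan([(459.3,-77.5,116),(626.7,11,116),(626.7,11,57)])
```

```text
xyz [0.0, -0.0, -7.0] rot [0.0, 0.0, 0.0] dist 7.0
xyz [5.73, 18.05, -7.0] rot [0.0, 0.0, 0.0] dist 20.189982664678045
xyz [5.73, 18.05, -1.1] rot [0.0, 0.0, 0.0] dist 18.969591455801044
```

>>> send_rows(rows=[{"xyz": [0, 0, -2], "rot": [0, 0, 0]}, {"xyz": [0, 0, -5], "rot": [0, 0, 0]}, {"xyz": [0.5, 1.5, -7], "rot": [0, 0, 0]}, {"xyz": [1.3, 4.2, -7], "rot": [0, 0, 0]}, {"xyz": [2.4, 7.5, -7], "rot": [0, 0, 0]}, {"xyz": [3.5, 11, -7], "rot": [0, 0, 0]}, {"xyz": [4.5, 14.3, -7], "rot": [0, 0, 0]}, {"xyz": [5.3, 16.7, -7], "rot": [0, 0, 0]}, {"xyz": [5.73, 18.05, -7], "rot": [0, 0, 0]}, {"xyz": [5.73, 18.05, -5], "rot": [0, 0, 0]}, {"xyz": [5.73, 18.05, -3], "rot": [0, 0, 0]}, {"xyz": [5.73, 18.05, -2.5], "rot": [0, 0, 0]}])

```text
t: 8.4
tcp_pos: [625.2, 11.0, 69.7]
orientation: [-0.001, 0.641, 0.767, -0.001]
wrist_force: [-0.3, -1.0, -2.7]
opening: 54.4
```

Run:
```python
from h import *
st(); p=robot.capture("wrist");cv2.imwrite("pics/w3.png",p["image"][:,:,::-1])
print(fit([p],"open_mid",(626.7,11),z0=24.5))
p=robot.capture("side");print(fit([p],"open_mid",(626.7,11),z0=24.5));cv2.imwrite("pics/s3.png",cv2.resize(p["image"][100:300,240:460],None,fx=3,fy=3)[:,:,::-1])
p=robot.capture("scene");print(fit([p],"open_mid",(626.7,11),z0=24.5))
```

```text
t 8.4 tcp [625.2  11.   69.7] yaw 100.25 tilt [ 0.001  -0.0032] F [-0.3 -1.  -2.7] op 54.4 cmd [626.7  11.   57. ]
(array([625.98491889,  12.43874504]), np.float64(4558.359229030588), [np.float32(20654.002)])
(array([622.11623011,  17.14081782]), np.float64(22.898095292726794), [np.float32(612.0)])
(array([628.65418334,   3.57886195]), np.float64(69.23776832220963), [np.float32(397.0)])
```

View pics/s3.png

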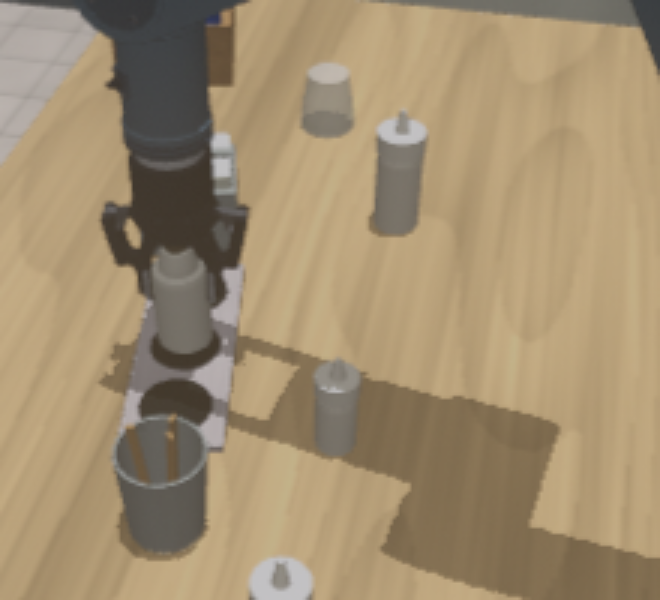

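View pics/w3.png

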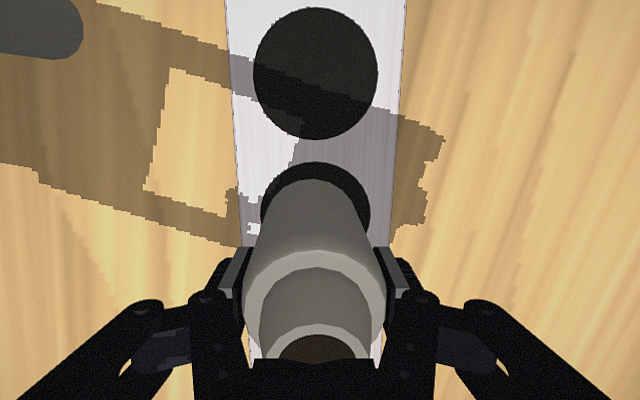

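Bottle held upright over the middle pad. Lower it and let go.

>>> send_rows(rows=[{"xyz": [0, 0, 0.5], "rot": [0, 0, 0]}, {"xyz": [0, 0, 0.9], "rot": [0, 0, 0]}, {"xyz": [0, 0, 1.2], "rot": [0, 0, 0]}, {"xyz": [0, 0, 1.3], "rot": [0, 0, 0]}, {"xyz": [0, 0, 1.3], "rot": [0, 0, 0]}, {"xyz": [0, 0, 1.3], "rot": [0, 0, 0]}])

```text
t: 9.45
tcp_pos: [626.8, 11.0, 58.1]
orientation: [0.0, 0.641, 0.767, 0.0]
wrist_force: [0.2, 0.4, -2.3]
opening: 54.3
```

>>> send_rows(rows=[{"xyz": [0, 0, 0.05], "rot": [0, 0, 0]}, {"xyz": [0, 0, 0.1], "rot": [0, 0, 0]}, {"xyz": [0, 0, 0.15], "rot": [0, 0, 0]}, {"xyz": [0, 0, 0.15], "rot": [0, 0, 0]}])

```text
t: 9.95
tcp_pos: [626.8, 10.9, 57.5]
orientation: [0.0, 0.641, 0.768, 0.0]
wrist_force: [-2.8, 0.2, 5.4]
opening: 54.4
```

In contact (+5 N). Release gradually, then lift.

>>> send_rows(rows=[{"xyz": [0, 0, 0], "rot": [0, 0, 0]}, {"xyz": [0, 0, 0], "rot": [0, 0, 0]}], jaw=0.6)

```text
t: 10.2
tcp_pos: [626.9, 11.0, 56.5]
orientation: [0.0, 0.641, 0.767, 0.0]
wrist_force: [0.4, 0.3, -0.2]
opening: 68.4
```

>>> send_rows(rows=[{"xyz": [0, 0, 0], "rot": [0, 0, 0]}, {"xyz": [0, 0, 0], "rot": [0, 0, 0]}, {"xyz": [0, 0, 0], "rot": [0, 0, 0]}], jaw=1)

```text
t: 10.58
tcp_pos: [626.7, 11.0, 56.4]
orientation: [-0.0, 0.641, 0.767, -0.0]
wrist_force: [0.5, 0.7, 0.7]
opening: 85.4
```

Run:
```python
from h import *
p,R=loadcmd(); p[2]=56.5; json.dump(dict(p=p.tolist(),R=R.tolist()),open("cmd.json","w"))
st(); p=robot.capture("side");cv2.imwrite("pics/s4.png",cv2.resize(p["image"][100:300,240:460],None,fx=3,fy=3)[:,:,::-1])
plan([(626.7,11,256.5),(454,-210,256.5)])
```

```text
t 10.57 tcp [626.7  11.   56.4] yaw 100.26 tilt [ 0.     -0.0001] F [0.5 0.7 0.7] op 85.4 cmd [626.7  11.   56.5]
xyz [0.0, -0.0, -20.0] rot [0.0, 0.0, 0.0] dist 20.0
xyz [-18.67, -20.93, -20.0] rot [0.0, 0.0, 0.0] dist 34.4475514369309
```

View pics/s4.png

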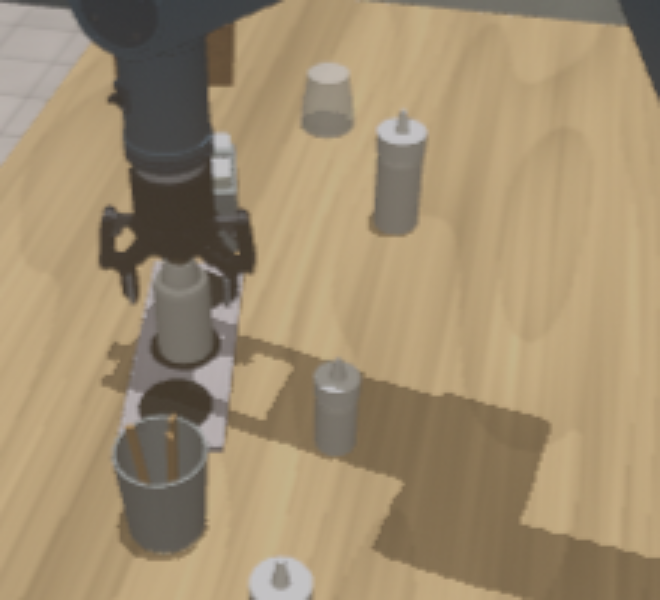

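Open bottle stands centred on the middle pad (side view). Now the tall bottle.

>>> send_rows(rows=[{"xyz": [0, 0, -2], "rot": [0, 0, 0]}, {"xyz": [0, 0, -5], "rot": [0, 0, 0]}, {"xyz": [0, 0, -10], "rot": [0, 0, 0]}, {"xyz": [0, 0, -15], "rot": [0, 0, 0]}, {"xyz": [-2, -2, -19], "rot": [0, 0, 0]}, {"xyz": [-5, -5.6, -20], "rot": [0, 0, 0]}, {"xyz": [-9, -10, -20], "rot": [0, 0, 0]}, {"xyz": [-13, -14.6, -20], "rot": [0, 0, 0]}, {"xyz": [-17, -19, -20], "rot": [0, 0, 0]}, {"xyz": [-18.67, -20.93, -20], "rot": [0, 0, 0]}, {"xyz": [-18.67, -20.93, -20], "rot": [0, 0, 0]}])

```text
t: 12.0
tcp_pos: [453.0, -211.3, 256.7]
orientation: [0.0, 0.642, 0.766, -0.0]
wrist_force: [0.9, -1.1, 0.2]
opening: 85.6
```

Run:
```python
from h import *
st(); p=robot.capture("wrist");cv2.imwrite("pics/w5.png",p["image"][:,:,::-1])
f=fit([p],"tall_mid",(453,-253));print(f)
for d in robot.mark_of(p,"tall_mid"): print(d["p"],d["point"],atz(p,d["point"],75).round(1))
print(fit([p],"open_mid",(626.7,11),z0=10),pads(p))
x=f[0]; plan([(*x,256.5),(*x,88)])
```

```text
t 12.0 tcp [ 453.  -211.3  256.7] yaw 100.06 tilt [-0.0004  0.0002] F [ 0.9 -1.1  0.2] op 85.6 cmd [ 454.  -210.   256.5]
(array([ 453.85148179, -253.24496014]), np.float64(13.90327721159807), [np.float32(3939.0)])
(array([621.7,   6. ]), np.float64(0.0), []) [(array([631.3, -14. ]), array([16.5, 63.5])), (array([642.3, -72. ]), array([70. , 70.5]))]
xyz [-4.25, -0.79, 0.0] rot [0.0, 0.0, 0.0] dist 4.322800018506523
xyz [-4.25, -0.79, 16.85] rot [0.0, 0.0, 0.0] dist 17.395663252661567
```

View pics/w5.png

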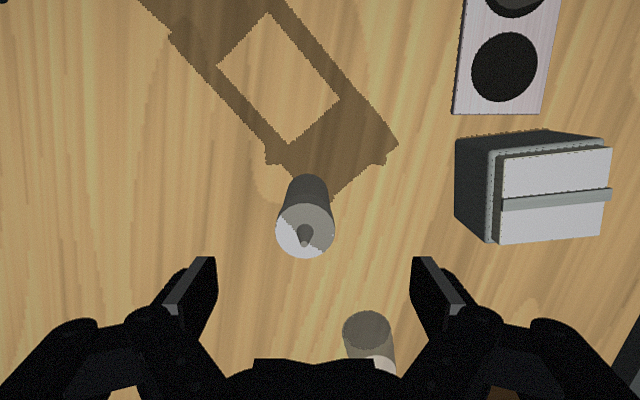

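Tall bottle's cap is at (305,230); the fit gives (453.9, −253.2).

>>> send_rows(rows=[{"xyz": [-2, -0.4, 0], "rot": [0, 0, 0]}, {"xyz": [-4.25, -0.79, 2], "rot": [0, 0, 0]}, {"xyz": [-4.25, -0.79, 5], "rot": [0, 0, 0]}, {"xyz": [-4.25, -0.79, 9], "rot": [0, 0, 0]}, {"xyz": [-4.25, -0.79, 13], "rot": [0, 0, 0]}, {"xyz": [-4.25, -0.79, 15.8], "rot": [0, 0, 0]}, {"xyz": [-4.25, -0.79, 16.85], "rot": [0, 0, 0]}, {"xyz": [-4.25, -0.79, 16.85], "rot": [0, 0, 0]}, {"xyz": [-4.25, -0.79, 16.85], "rot": [0, 0, 0]}])

```text
t: 13.32
tcp_pos: [454.7, -254.0, 89.2]
orientation: [0.001, 0.641, 0.768, -0.0]
wrist_force: [0.8, -0.2, 0.1]
opening: 85.6
```

Run:
```python
from h import *
st(); p=robot.capture("wrist");cv2.imwrite("pics/w6.png",p["image"][:,:,::-1])
```

```text
t 13.32 tcp [ 454.7 -254.    89.2] yaw 100.27 tilt [-0.0019  0.0015] F [ 0.8 -0.2  0.1] op 85.6 cmd [ 453.8 -253.2   88. ]
```

View pics/w6.png

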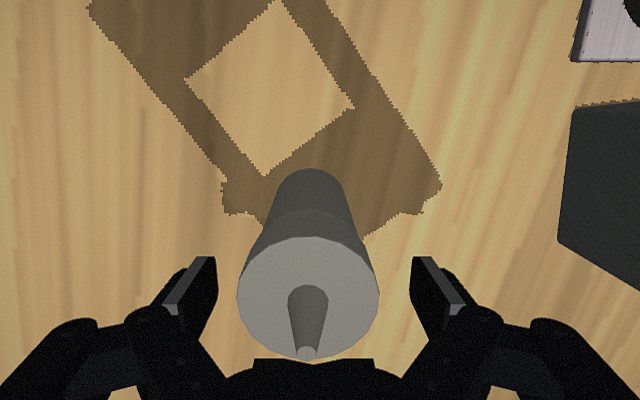

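Cap centred between the pads (centre about column 308). Close.

>>> send_rows(rows=[{"xyz": [0, 0, 0], "rot": [0, 0, 0]}, {"xyz": [0, 0, 0], "rot": [0, 0, 0]}, {"xyz": [0, 0, 0], "rot": [0, 0, 0]}, {"xyz": [0, 0, 0], "rot": [0, 0, 0]}, {"xyz": [0, 0, 0], "rot": [0, 0, 0]}, {"xyz": [0, 0, 0], "rot": [0, 0, 0]}, {"xyz": [0, 0, 0], "rot": [0, 0, 0]}], jaw=-1)

```text
t: 14.25
tcp_pos: [454.0, -253.7, 89.1]
orientation: [0.001, 0.641, 0.768, -0.0]
wrist_force: [-2.1, 1.3, 5.8]
opening: 53.7
```

Run:
```python
from h import *
st(); p=robot.capture("wrist");cv2.imwrite("pics/w7.png",p["image"][:,:,::-1])
print(fit([p],"tall_mid",(453.9,-253.2)))
plan([(453.8,-253.2,258),(611.6,94.6,258),(611.6,94.6,115)])
```

```text
t 14.25 tcp [ 454.  -253.7   89.1] yaw 100.27 tilt [-0.0015  0.0006] F [-2.1  1.3  5.8] op 53.7 cmd [ 453.8 -253.2   88. ]
(array([ 448.9, -258.2]), np.float64(0.0), [])
xyz [0.0, 0.0, -17.0] rot [0.0, 0.0, 0.0] dist 17.0
xyz [31.42, 21.72, -17.0] rot [0.0, 0.0, 0.0] dist 41.808788549777425
xyz [31.42, 21.72, -2.7] rot [0.0, 0.0, 0.0] dist 38.29183725025479
```

View pics/w7.png

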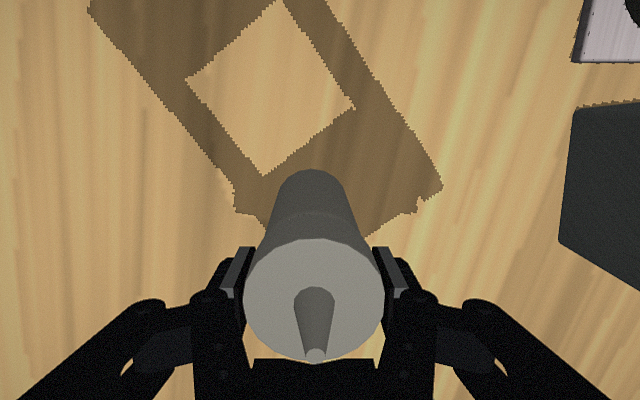

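>>> send_rows(rows=[{"xyz": [0, 0, -2], "rot": [0, 0, 0]}, {"xyz": [0, 0, -6], "rot": [0, 0, 0]}, {"xyz": [0, 0, -11], "rot": [0, 0, 0]}, {"xyz": [1.5, 1, -15], "rot": [0, 0, 0]}, {"xyz": [4.5, 3.1, -17], "rot": [0, 0, 0]}, {"xyz": [9, 6.2, -17], "rot": [0, 0, 0]}, {"xyz": [14, 9.7, -17], "rot": [0, 0, 0]}, {"xyz": [19, 13.1, -17], "rot": [0, 0, 0]}, {"xyz": [24, 16.6, -17], "rot": [0, 0, 0]}, {"xyz": [28, 19.4, -17], "rot": [0, 0, 0]}, {"xyz": [30.6, 21.2, -17], "rot": [0, 0, 0]}, {"xyz": [31.42, 21.72, -17], "rot": [0, 0, 0]}])

```text
t: 15.85
tcp_pos: [611.5, 96.7, 257.2]
orientation: [-0.001, 0.64, 0.768, -0.0]
wrist_force: [0.1, -1.2, -2.7]
opening: 53.9
```

>>> send_rows(rows=[{"xyz": [0, 0, 0], "rot": [0, 0, 0]}, {"xyz": [0, 0, 3], "rot": [0, 0, 0]}, {"xyz": [0, 0, 6.5], "rot": [0, 0, 0]}, {"xyz": [0, 0, 10], "rot": [0, 0, 0]}, {"xyz": [0, 0, 12.8], "rot": [0, 0, 0]}, {"xyz": [0, 0, 14.3], "rot": [0, 0, 0]}, {"xyz": [0, 0, 14.3], "rot": [0, 0, 0]}, {"xyz": [0, 0, 14.3], "rot": [0, 0, 0]}])

```text
t: 16.85
tcp_pos: [612.5, 94.2, 116.5]
orientation: [0.001, 0.641, 0.767, 0.001]
wrist_force: [0.1, -0.1, -1.9]
opening: 53.3
```

Run:
```python
from h import *
st(); p=robot.capture("wrist");cv2.imwrite("pics/w8.png",p["image"][:,:,::-1])
p=robot.capture("side");cv2.imwrite("pics/s8.png",cv2.resize(p["image"][100:300,240:460],None,fx=3,fy=3)[:,:,::-1])
print(fit([p],"tall_mid",(611.6,94.6),z0=26))
p=robot.capture("scene");print(fit([p],"tall_mid",(611.6,94.6),z0=26))
cv2.imwrite("pics/c8.png",cv2.resize(p["image"][80:280,240:440],None,fx=3,fy=3)[:,:,::-1])
```

```text
t 16.85 tcp [612.5  94.2 116.5] yaw 100.23 tilt [-0.0006  0.0023] F [ 0.1 -0.1 -1.9] op 53.3 cmd [611.6  94.6 115. ]
(array([611.34267769,  93.60294113]), np.float64(10.062405434636549), [np.float32(811.0)])
(array([611.81028864,  91.45799479]), np.float64(45.01272866616009), [np.float32(513.0)])
```

View pics/s8.png

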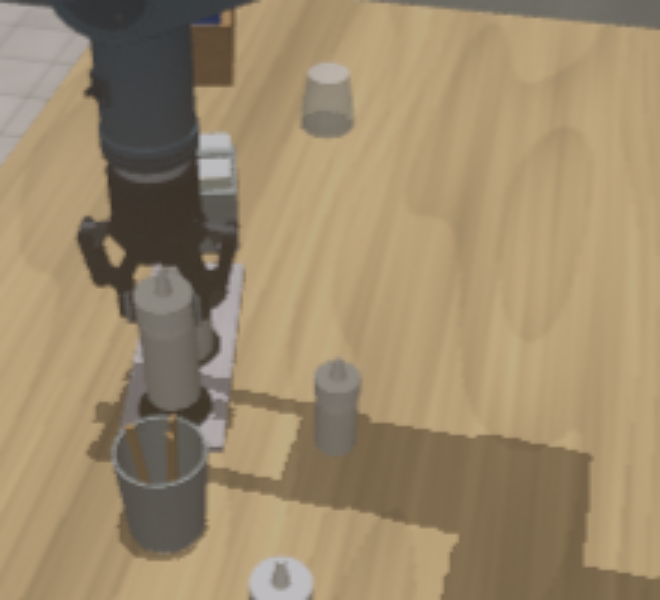

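View pics/w8.png

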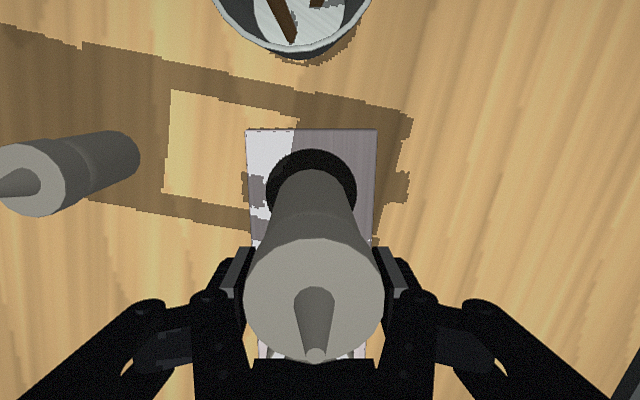

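View pics/c8.png

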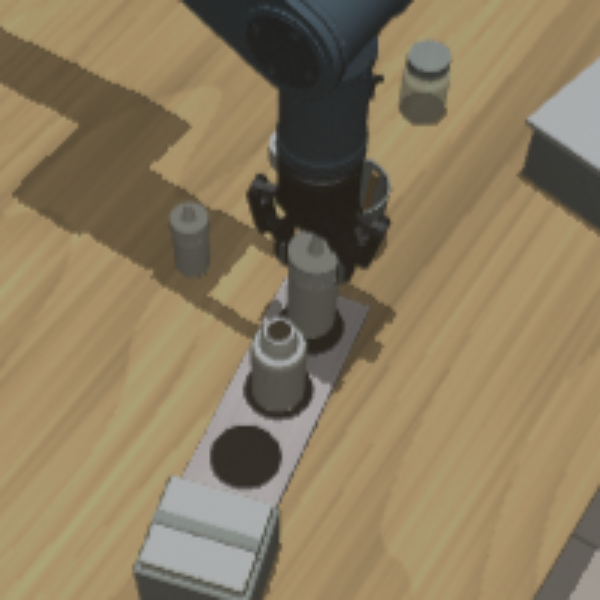

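The tall bottle is over its pad and upright. Lower it.

>>> send_rows(rows=[{"xyz": [0, 0, 0.6], "rot": [0, 0, 0]}, {"xyz": [0, 0, 1.1], "rot": [0, 0, 0]}, {"xyz": [0, 0, 1.4], "rot": [0, 0, 0]}, {"xyz": [0, 0, 1.55], "rot": [0, 0, 0]}, {"xyz": [0, 0, 1.65], "rot": [0, 0, 0]}, {"xyz": [0, 0, 1.7], "rot": [0, 0, 0]}, {"xyz": [0, 0, 1.7], "rot": [0, 0, 0]}])

```text
t: 17.98
tcp_pos: [611.3, 94.6, 99.2]
orientation: [0.0, 0.641, 0.768, -0.0]
wrist_force: [-4.1, -0.8, 6.4]
opening: 53.3
```

>>> send_rows(rows=[{"xyz": [0, 0, 0], "rot": [0, 0, 0]}, {"xyz": [0, 0, 0], "rot": [0, 0, 0]}], jaw=0.6)

```text
t: 18.23
tcp_pos: [612.1, 94.6, 98.3]
orientation: [0.0, 0.641, 0.767, 0.0]
wrist_force: [0.5, 0.7, -0.5]
opening: 68.1
```

>>> send_rows(rows=[{"xyz": [0, 0, 0], "rot": [0, 0, 0]}, {"xyz": [0, 0, 0], "rot": [0, 0, 0]}, {"xyz": [0, 0, 0], "rot": [0, 0, 0]}], jaw=1)

```text
t: 18.6
tcp_pos: [611.6, 94.7, 97.9]
orientation: [-0.0, 0.641, 0.767, 0.0]
wrist_force: [0.2, -0.1, 0.7]
opening: 85.5
```

Run:
```python
from h import *
p,R=loadcmd(); p[2]=98; json.dump(dict(p=p.tolist(),R=R.tolist()),open("cmd.json","w"))
st(); p=robot.capture("side")
print(fit([p],"tall_mid",(611.6,94.6),z0=10))
cv2.imwrite("pics/s9.png",cv2.resize(p["image"][100:300,240:460],None,fx=3,fy=3)[:,:,::-1])
plan([(611.6,94.6,258),(455.5,96,258)])
```

```text
t 18.6 tcp [611.6  94.7  97.9] yaw 100.26 tilt [ 0.0001 -0.    ] F [ 0.2 -0.1  0.7] op 85.5 cmd [611.6  94.6  98. ]
(array([610.67512293,  90.79645719]), np.float64(38.787873190993835), [np.float32(735.0)])
xyz [-0.0, -0.0, -16.0] rot [0.0, 0.0, 0.0] dist 16.0
xyz [2.91, -15.34, -16.0] rot [0.0, 0.0, 0.0] dist 22.355842636769474
```

View pics/s9.png

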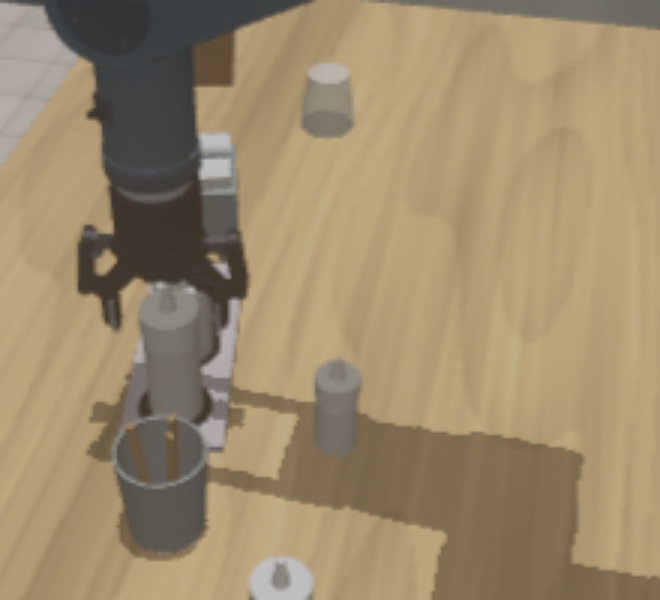

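Tall bottle is standing. Rise and go over the small one.

>>> send_rows(rows=[{"xyz": [0, 0, -2], "rot": [0, 0, 0]}, {"xyz": [0, 0, -6], "rot": [0, 0, 0]}, {"xyz": [0, 0, -11], "rot": [0, 0, 0]}, {"xyz": [0, -0.5, -15], "rot": [0, 0, 0]}, {"xyz": [0.7, -4, -16], "rot": [0, 0, 0]}, {"xyz": [1.6, -8.5, -16], "rot": [0, 0, 0]}, {"xyz": [2.5, -13, -16], "rot": [0, 0, 0]}, {"xyz": [2.91, -15.34, -16], "rot": [0, 0, 0]}, {"xyz": [2.91, -15.34, -16], "rot": [0, 0, 0]}, {"xyz": [2.91, -15.34, -16], "rot": [0, 0, 0]}])

```text
t: 19.95
tcp_pos: [456.4, 95.9, 258.4]
orientation: [0.001, 0.641, 0.767, 0.0]
wrist_force: [-0.4, -0.2, 0.1]
opening: 85.2
```

Run:
```python
from h import *
st(); p=robot.capture("wrist");cv2.imwrite("pics/w10.png",p["image"][:,:,::-1])
f=fit([p],"small_mid",(455.5,96));print(f)
print("tall",fit([p],"tall_mid",(611.6,94.6),z0=10),"open",fit([p],"open_mid",(626.7,11),z0=10))
x=f[0]; plan([(*x,258),(*x,54)])
```

```text
t 19.95 tcp [456.4  95.9 258.4] yaw 100.25 tilt [-0.0003  0.0014] F [-0.4 -0.2  0.1] op 85.2 cmd [455.5  96.  258. ]
(array([455.7514698,  97.625962 ]), np.float64(6.84413953151072), [np.float32(1691.0)])
tall (array([610.82309811,  94.51732269]), np.float64(116.41910168401029), [np.float32(5298.0)]) open (array([626.16073794,  15.36765145]), np.float64(1520.7288169629994), [np.float32(2387.0)])
xyz [0.16, 0.06, 0.0] rot [0.0, 0.0, 0.0] dist 0.17088007490635063
xyz [0.16, 0.06, 20.4] rot [0.0, 0.0, 0.0] dist 20.40071567372086
```

View pics/w10.png

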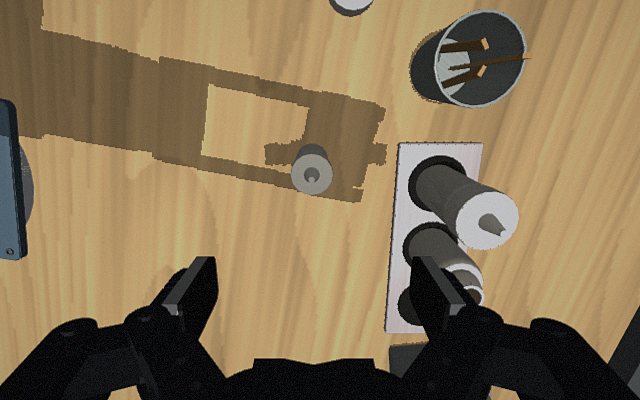

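Both placed bottles stand centred on their pads; the small bottle's cap is at (312,175).

>>> send_rows(rows=[{"xyz": [0.16, 0.06, 4], "rot": [0, 0, 0]}, {"xyz": [0.16, 0.06, 9], "rot": [0, 0, 0]}, {"xyz": [0.16, 0.06, 14], "rot": [0, 0, 0]}, {"xyz": [0.16, 0.06, 18], "rot": [0, 0, 0]}, {"xyz": [0.16, 0.06, 20], "rot": [0, 0, 0]}, {"xyz": [0.16, 0.06, 20.4], "rot": [0, 0, 0]}, {"xyz": [0.16, 0.06, 20.4], "rot": [0, 0, 0]}, {"xyz": [0.16, 0.06, 20.4], "rot": [0, 0, 0]}])

```text
t: 21.15
tcp_pos: [456.8, 97.6, 55.0]
orientation: [0.001, 0.641, 0.767, 0.001]
wrist_force: [0.2, -0.0, -0.5]
opening: 85.6
```

>>> send_rows(rows=[{"xyz": [0, 0, 0], "rot": [0, 0, 0]}, {"xyz": [0, 0, 0], "rot": [0, 0, 0]}, {"xyz": [0, 0, 0], "rot": [0, 0, 0]}, {"xyz": [0, 0, 0], "rot": [0, 0, 0]}, {"xyz": [0, 0, 0], "rot": [0, 0, 0]}, {"xyz": [0, 0, 0], "rot": [0, 0, 0]}, {"xyz": [0, 0, 0], "rot": [0, 0, 0]}, {"xyz": [0, 0, 0], "rot": [0, 0, 0]}], jaw=-1)

```text
t: 22.15
tcp_pos: [455.9, 97.6, 54.7]
orientation: [0.0, 0.641, 0.768, 0.0]
wrist_force: [-1.7, -0.6, 7.5]
opening: 40.3
```

Run:
```python
from h import *
st(); p=robot.capture("wrist");cv2.imwrite("pics/w11.png",p["image"][:,:,::-1])
x=loadcmd()[0][:2]
plan([(*x,264),(641.8,-72.6,264),(641.8,-72.6,81)])
```

```text
t 22.15 tcp [455.9  97.6  54.7] yaw 100.26 tilt [-0.0002  0.0006] F [-1.7 -0.6  7.5] op 40.3 cmd [455.8  97.6  54. ]
xyz [0.0, 0.0, -21.0] rot [0.0, 0.0, 0.0] dist 21.0
xyz [-20.06, 15.28, -21.0] rot [0.0, 0.0, 0.0] dist 32.81588030207326
xyz [-20.06, 15.28, -2.7] rot [0.0, 0.0, 0.0] dist 25.360835948367317
```

View pics/w11.png

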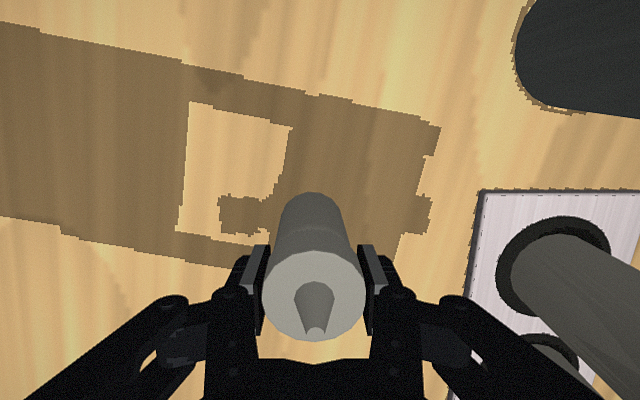

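>>> send_rows(rows=[{"xyz": [0, 0, -2], "rot": [0, 0, 0]}, {"xyz": [0, 0, -6], "rot": [0, 0, 0]}, {"xyz": [0, 0, -11], "rot": [0, 0, 0]}, {"xyz": [0, 0, -16], "rot": [0, 0, 0]}, {"xyz": [-1.5, 1.2, -20], "rot": [0, 0, 0]}, {"xyz": [-4.5, 3.4, -21], "rot": [0, 0, 0]}, {"xyz": [-8.5, 6.5, -21], "rot": [0, 0, 0]}, {"xyz": [-12.5, 9.5, -21], "rot": [0, 0, 0]}, {"xyz": [-16.5, 12.6, -21], "rot": [0, 0, 0]}, {"xyz": [-19.2, 14.6, -21], "rot": [0, 0, 0]}, {"xyz": [-20.06, 15.28, -21], "rot": [0, 0, 0]}, {"xyz": [-20.06, 15.28, -21], "rot": [0, 0, 0]}])

```text
t: 23.7
tcp_pos: [641.5, -72.5, 263.3]
orientation: [-0.001, 0.641, 0.767, -0.0]
wrist_force: [-0.5, 0.2, -1.4]
opening: 40.6
```

>>> send_rows(rows=[{"xyz": [0, 0, 2], "rot": [0, 0, 0]}, {"xyz": [0, 0, 5.5], "rot": [0, 0, 0]}, {"xyz": [0, 0, 9.5], "rot": [0, 0, 0]}, {"xyz": [0, 0, 13.5], "rot": [0, 0, 0]}, {"xyz": [0, 0, 16.8], "rot": [0, 0, 0]}, {"xyz": [0, 0, 18.3], "rot": [0, 0, 0]}, {"xyz": [0, 0, 18.3], "rot": [0, 0, 0]}, {"xyz": [0, 0, 18.3], "rot": [0, 0, 0]}])

```text
t: 24.7
tcp_pos: [642.8, -72.5, 82.9]
orientation: [0.001, 0.641, 0.768, 0.001]
wrist_force: [-0.6, 0.5, -0.3]
opening: 40.4
```

Run:
```python
from h import *
st(); p=robot.capture("wrist");cv2.imwrite("pics/w12.png",p["image"][:,:,::-1])
p=robot.capture("scene");print(fit([p],"small_mid",(641.8,-72.6),z0=26))
cv2.imwrite("pics/c12.png",cv2.resize(p["image"][80:280,240:440],None,fx=3,fy=3)[:,:,::-1])
```

```text
t 24.7 tcp [642.8 -72.5  82.9] yaw 100.28 tilt [-0.0012  0.0026] F [-0.6  0.5 -0.3] op 40.4 cmd [641.8 -72.6  81. ]
(array([641.66037755, -78.93819556]), np.float64(20.35375056566764), [np.float32(286.0)])
```

View pics/w12.png

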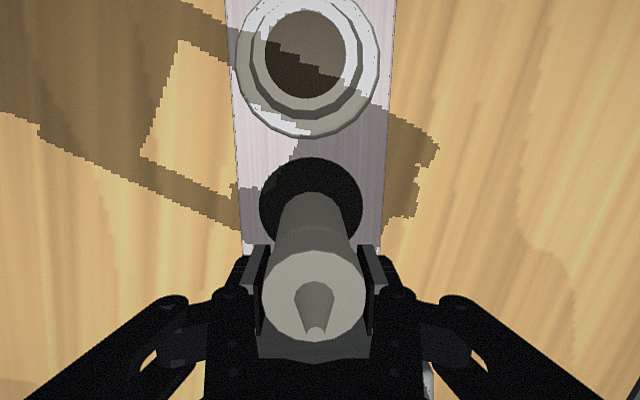

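View pics/c12.png

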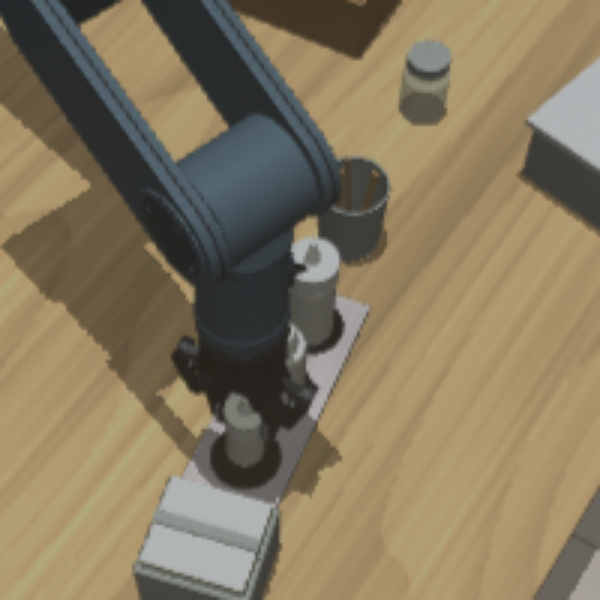

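>>> send_rows(rows=[{"xyz": [0, 0, 0.6], "rot": [0, 0, 0]}, {"xyz": [0, 0, 1.1], "rot": [0, 0, 0]}, {"xyz": [0, 0, 1.4], "rot": [0, 0, 0]}, {"xyz": [0, 0, 1.55], "rot": [0, 0, 0]}, {"xyz": [0, 0, 1.65], "rot": [0, 0, 0]}, {"xyz": [0, 0, 1.75], "rot": [0, 0, 0]}, {"xyz": [0, 0, 1.75], "rot": [0, 0, 0]}])

```text
t: 25.72
tcp_pos: [641.8, -72.8, 64.8]
orientation: [0.0, 0.641, 0.768, -0.0]
wrist_force: [-4.2, 0.3, 7.4]
opening: 40.5
```

>>> send_rows(rows=[{"xyz": [0, 0, 0], "rot": [0, 0, 0]}, {"xyz": [0, 0, 0], "rot": [0, 0, 0]}], jaw=0.3)

```text
t: 25.98
tcp_pos: [642.0, -72.5, 63.5]
orientation: [0.0, 0.641, 0.767, 0.0]
wrist_force: [-0.3, -0.0, -0.1]
opening: 55.5
```

>>> send_rows(rows=[{"xyz": [0, 0, 0], "rot": [0, 0, 0]}, {"xyz": [0, 0, 0], "rot": [0, 0, 0]}, {"xyz": [0, 0, 0], "rot": [0, 0, 0]}, {"xyz": [0, 0, 0], "rot": [0, 0, 0]}], jaw=1)

```text
t: 26.48
tcp_pos: [641.8, -72.5, 63.4]
orientation: [-0.0, 0.641, 0.767, -0.0]
wrist_force: [0.3, 0.2, -0.3]
opening: 85.5
```

Run:
```python
from h import *
p,R=loadcmd(); p[2]=63.5; json.dump(dict(p=p.tolist(),R=R.tolist()),open("cmd.json","w"))
st()
plan([(641.8,-72.6,268.5),(462,282,268.5)])
```

```text
t 26.48 tcp [641.8 -72.5  63.4] yaw 100.26 tilt [ 0.     -0.0001] F [ 0.3  0.2 -0.3] op 85.5 cmd [641.8 -72.6  63.5]
xyz [-0.0, -0.0, -20.5] rot [0.0, 0.0, 0.0] dist 20.5
xyz [38.09, -11.39, -20.5] rot [0.0, 0.0, 0.0] dist 44.730640505139206
```

>>> send_rows(rows=[{"xyz": [0, 0, -2], "rot": [0, 0, 0]}, {"xyz": [0, 0, -6], "rot": [0, 0, 0]}, {"xyz": [0, 0, -11], "rot": [0, 0, 0]}, {"xyz": [0, 0, -16], "rot": [0, 0, 0]}, {"xyz": [0, 0, -20], "rot": [0, 0, 0]}, {"xyz": [0, 0, -20.5], "rot": [0, 0, 0]}, {"xyz": [0, 0, -20.5], "rot": [0, 0, 0]}, {"xyz": [0, 0, -20.5], "rot": [0, 0, 0]}])

```text
t: 27.48
tcp_pos: [641.0, -72.3, 266.5]
orientation: [-0.002, 0.641, 0.767, -0.001]
wrist_force: [0.6, 0.1, -1.4]
opening: 85.2
```

Run:
```python
from h import *
st(); p=robot.capture("wrist");cv2.imwrite("pics/w13.png",p["image"][:,:,::-1])
print("small",fit([p],"small_mid",(641.8,-72.6),z0=10),"open",fit([p],"open_mid",(626.7,11),z0=10))
print(pads(p))
```

```text
t 27.48 tcp [641.  -72.3 266.5] yaw 100.25 tilt [ 0.0016 -0.0031] F [ 0.6  0.1 -1.4] op 85.2 cmd [462.  282.  268.5]
small (array([642.02496935, -72.91051778]), np.float64(12.839981941686087), [np.float32(1690.0)]) open (array([626.51765535,  11.509427  ]), np.float64(13.261057848640565), [np.float32(3081.9998)])
[(array([614.4,  81.8]), array([40.1, 75.6])), (array([624.5,  12.9]), array([23.3, 32.2])), (array([642.5, -71.7]), array([66.6, 67.1]))]
```

View pics/w13.png

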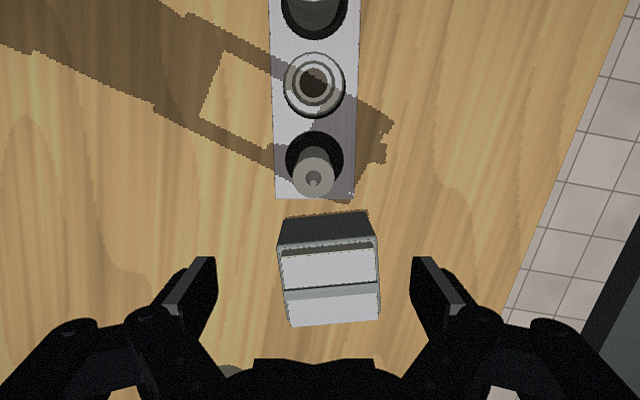

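Small at (642,−73), open at (626.5,11.5): all on pad centres. Now to the cap.

>>> send_rows(rows=[{"xyz": [2, -0.6, 0], "rot": [0, 0, 0]}, {"xyz": [6, -1.8, 0], "rot": [0, 0, 0]}, {"xyz": [11, -3.3, 0], "rot": [0, 0, 0]}, {"xyz": [16, -4.8, 0], "rot": [0, 0, 0]}, {"xyz": [21, -6.3, 0], "rot": [0, 0, 0]}, {"xyz": [26, -7.8, 0], "rot": [0, 0, 0]}, {"xyz": [31, -9.3, 0], "rot": [0, 0, 0]}, {"xyz": [35.5, -10.6, 0], "rot": [0, 0, 0]}, {"xyz": [38.09, -11.39, 0], "rot": [0, 0, 0]}, {"xyz": [38.09, -11.39, 0], "rot": [0, 0, 0]}, {"xyz": [38.09, -11.39, 0], "rot": [0, 0, 0]}])

```text
t: 29.0
tcp_pos: [461.5, 281.9, 268.5]
orientation: [0.0, 0.641, 0.768, -0.0]
wrist_force: [0.9, 0.3, -0.2]
opening: 85.3
```

Run:
```python
from h import *
st(); p=robot.capture("wrist");cv2.imwrite("pics/w14.png",p["image"][:,:,::-1])
f=fit([p],"cap_mid",(462,282));print(f)
for d in robot.mark_of(p,"cap_mid"): print(d["p"],d["point"],atz(p,d["point"],29).round(1))
x=f[0]; plan([(*x,258),(*x,30)])
```

```text
t 29.0 tcp [461.5 281.9 268.5] yaw 100.3 tilt [-0.0004  0.0001] F [ 0.9  0.3 -0.2] op 85.3 cmd [462.  282.  268.5]
(array([464.48736738, 283.34906453]), np.float64(22.83441626012173), [np.float32(1549.9999)])
0.96 [309.9, 159.2] [458.3 285.3  29. ]
xyz [0.09, 0.27, 1.05] rot [0.0, 0.0, 0.0] dist 1.0878878618681247
xyz [0.09, 0.27, 23.85] rot [0.0, 0.0, 0.0] dist 23.851698052759264
```

View pics/w14.png

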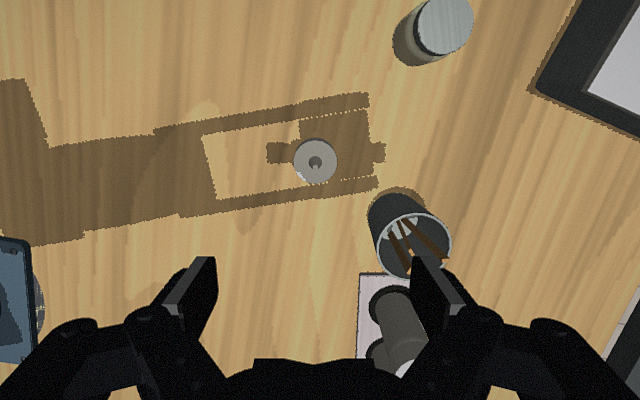

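>>> send_rows(rows=[{"xyz": [0.09, 0.27, 4], "rot": [0, 0, 0]}, {"xyz": [0.09, 0.27, 9], "rot": [0, 0, 0]}, {"xyz": [0.09, 0.27, 14], "rot": [0, 0, 0]}, {"xyz": [0.09, 0.27, 17], "rot": [0, 0, 0]}, {"xyz": [0.09, 0.27, 18.5], "rot": [0, 0, 0]}, {"xyz": [0.09, 0.27, 18.5], "rot": [0, 0, 0]}, {"xyz": [0.09, 0.27, 18.5], "rot": [0, 0, 0]}])

```text
t: 30.02
tcp_pos: [465.7, 283.5, 84.9]
orientation: [0.001, 0.641, 0.767, 0.001]
wrist_force: [-0.2, 0.5, 0.7]
opening: 85.7
```

Run:
```python
from h import *
P,R=loadcmd(); P[2]=83.5; json.dump(dict(p=P.tolist(),R=R.tolist()),open("cmd.json","w"))
st(); p=robot.capture("wrist")
f=fit([p],"cap_mid",(462,282));print(f)
x=f[0]
im=p["image"][:,:,::-1].copy()
m=(sil(p,"cap_mid",x)>.5).astype(np.uint8); cs,_=cv2.findContours(m,0,2); cv2.drawContours(im,cs,-1,(0,0,255),1)
cv2.imwrite("pics/w15.png",im)
o=robot.observe();print("rel in tool",rot(o["orientation"]).T@(np.array([*x,0])-o["tcp_pos"]))
```

```text
t 30.02 tcp [465.7 283.5  84.9] yaw 100.23 tilt [0.0004 0.0025] F [-0.2  0.5  0.7] op 85.7 cmd [464.4 283.3  83.5]
(array([464.38943275, 283.2044462 ]), np.float64(59.6566362570716), [np.float32(5336.0)])
rel in tool [-0.32012707 -1.44542888 85.01651899]
```

View pics/w15.png

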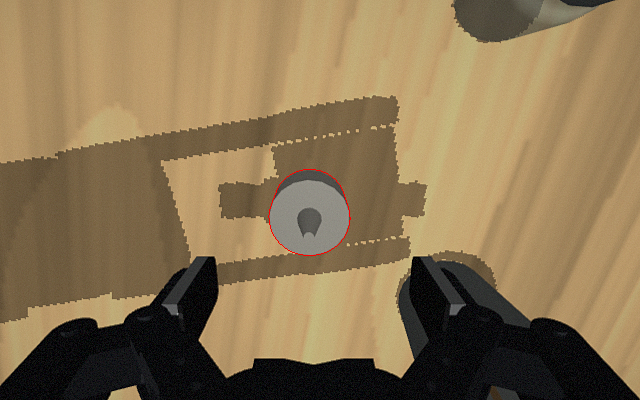

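The fitted outline (red) matches the cap at (310,212). Descend and grip.

>>> send_rows(rows=[{"xyz": [0, 0, 2], "rot": [0, 0, 0]}, {"xyz": [0, 0, 4.5], "rot": [0, 0, 0]}, {"xyz": [0, 0, 6.5], "rot": [0, 0, 0]}, {"xyz": [0, 0, 7.8], "rot": [0, 0, 0]}, {"xyz": [0, 0, 8.1], "rot": [0, 0, 0]}, {"xyz": [0, 0, 8.2], "rot": [0, 0, 0]}, {"xyz": [0, 0, 8.2], "rot": [0, 0, 0]}, {"xyz": [0, 0, 8.2], "rot": [0, 0, 0]}])

```text
t: 31.12
tcp_pos: [464.8, 283.5, 2.1]
orientation: [0.0, 0.641, 0.767, 0.0]
wrist_force: [-0.6, -1.1, -0.2]
opening: 85.3
```

>>> send_rows(rows=[{"xyz": [0, 0, 0], "rot": [0, 0, 0]}, {"xyz": [0, 0, 0], "rot": [0, 0, 0]}, {"xyz": [0, 0, 0], "rot": [0, 0, 0]}, {"xyz": [0, 0, 0], "rot": [0, 0, 0]}, {"xyz": [0, 0, 0], "rot": [0, 0, 0]}, {"xyz": [0, 0, 0], "rot": [0, 0, 0]}, {"xyz": [0, 0, 0], "rot": [0, 0, 0]}, {"xyz": [0, 0, 0], "rot": [0, 0, 0]}], jaw=-1)

```text
t: 32.12
tcp_pos: [464.6, 283.4, 2.0]
orientation: [0.0, 0.641, 0.767, 0.0]
wrist_force: [-1.3, 0.1, 5.7]
opening: 50.4
```

Run:
```python
from h import *
P,R=loadcmd(); P[2]=1.5; json.dump(dict(p=P.tolist(),R=R.tolist()),open("cmd.json","w"))
st(); p=robot.capture("wrist");cv2.imwrite("pics/w16.png",p["image"][:,:,::-1])
p=robot.capture("side");cv2.imwrite("pics/s16.png",cv2.resize(p["image"][200:350,260:420],None,fx=4,fy=4)[:,:,::-1])
x=P[:2]; plan([(*x,261.5),(626.5,11.3,261.5)])
```

```text
t 32.12 tcp [464.6 283.4   2. ] yaw 100.26 tilt [0.0001 0.0004] F [-1.3  0.1  5.7] op 50.4 cmd [464.4 283.3   1.5]
xyz [0.0, 0.0, -26.0] rot [0.0, 0.0, 0.0] dist 26.0
xyz [-29.66, 11.1, -26.0] rot [0.0, 0.0, 0.0] dist 40.974694629734586
```

View pics/w16.png

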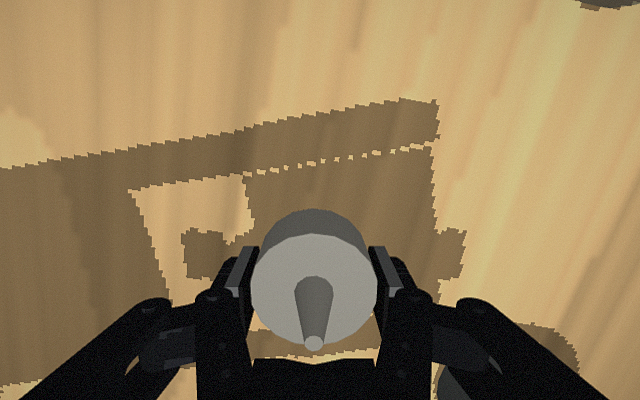

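View pics/s16.png

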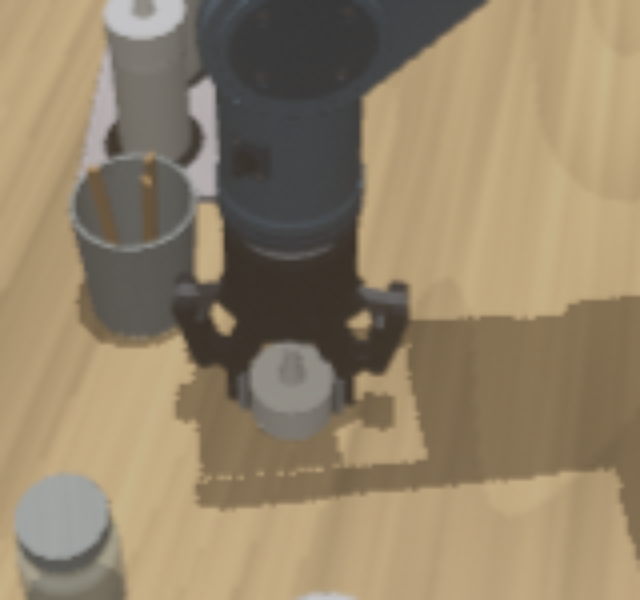

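>>> send_rows(rows=[{"xyz": [0, 0, -2], "rot": [0, 0, 0]}, {"xyz": [0, 0, -6], "rot": [0, 0, 0]}, {"xyz": [0, 0, -11], "rot": [0, 0, 0]}, {"xyz": [0, 0, -16], "rot": [0, 0, 0]}, {"xyz": [0, 0, -21], "rot": [0, 0, 0]}, {"xyz": [-1.5, 0.6, -25], "rot": [0, 0, 0]}, {"xyz": [-5, 1.9, -26], "rot": [0, 0, 0]}, {"xyz": [-10, 3.7, -26], "rot": [0, 0, 0]}, {"xyz": [-15, 5.6, -26], "rot": [0, 0, 0]}, {"xyz": [-20, 7.5, -26], "rot": [0, 0, 0]}, {"xyz": [-25, 9.4, -26], "rot": [0, 0, 0]}, {"xyz": [-28.5, 10.7, -26], "rot": [0, 0, 0]}])

```text
t: 33.72
tcp_pos: [621.3, 19.6, 261.0]
orientation: [-0.0, 0.642, 0.767, -0.0]
wrist_force: [0.3, 1.0, -0.2]
opening: 50.5
```

>>> send_rows(rows=[{"xyz": [-1.16, 0.4, 0], "rot": [0, 0, 0]}, {"xyz": [-1.16, 0.4, 0], "rot": [0, 0, 0]}, {"xyz": [-1.16, 0.4, 3], "rot": [0, 0, 0]}, {"xyz": [-1.16, 0.4, 6.5], "rot": [0, 0, 0]}, {"xyz": [-1.16, 0.4, 9], "rot": [0, 0, 0]}, {"xyz": [-1.16, 0.4, 11], "rot": [0, 0, 0]}, {"xyz": [-1.16, 0.4, 11], "rot": [0, 0, 0]}, {"xyz": [-1.16, 0.4, 11], "rot": [0, 0, 0]}, {"xyz": [-1.16, 0.4, 11], "rot": [0, 0, 0]}])

```text
t: 34.85
tcp_pos: [627.1, 11.6, 153.0]
orientation: [0.001, 0.641, 0.768, 0.001]
wrist_force: [-0.3, 0.5, 0.7]
opening: 50.4
```

Run:
```python
from h import *
P,R=loadcmd(); P[2]=151.5; json.dump(dict(p=P.tolist(),R=R.tolist()),open("cmd.json","w"))
st(); p=robot.capture("wrist");cv2.imwrite("pics/w17.png",p["image"][:,:,::-1])
for n in ("side","scene"):
    p=robot.capture(n);
    print(n,"open",fit([p],"open_mid",(626.5,11.5),z0=10),"cap",fit([p],"cap_mid",(626.5,11.3),z0=150))
    c=proj(p,[626,11,120]).astype(int); x0,y0=c-[60,60]
    cv2.imwrite(f"pics/{n}17.png",cv2.resize(p["image"][y0:y0+120,x0:x0+120],None,fx=5,fy=5)[:,:,::-1])
```

```text
t 34.85 tcp [627.1  11.6 153. ] yaw 100.29 tilt [-0.0007  0.0022] F [-0.3  0.5  0.7] op 50.4 cmd [626.5  11.2 151.5]
side open (array([626.13187027,  -5.50776291]), np.float64(285.67714813125747), [np.float32(288.0)]) cap (array([627.51531982,  10.546521  ]), np.float64(3.7462384486014324), [np.float32(317.0)])
scene open (array([628.28663015,   6.45193434]), np.float64(52.155386806187494), [np.float32(413.0)]) cap (array([621.5,   6.3]), np.float64(0.0), [])
```

View pics/w17.png

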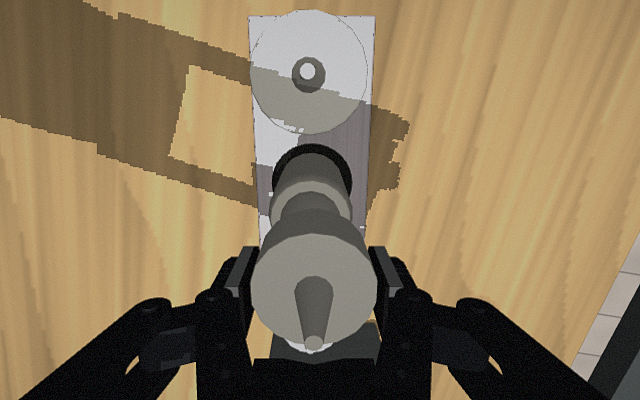

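View pics/side17.png

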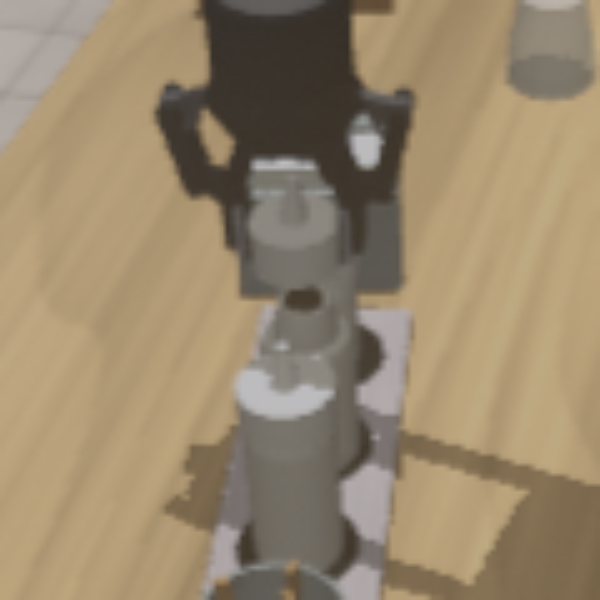

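View pics/scene17.png

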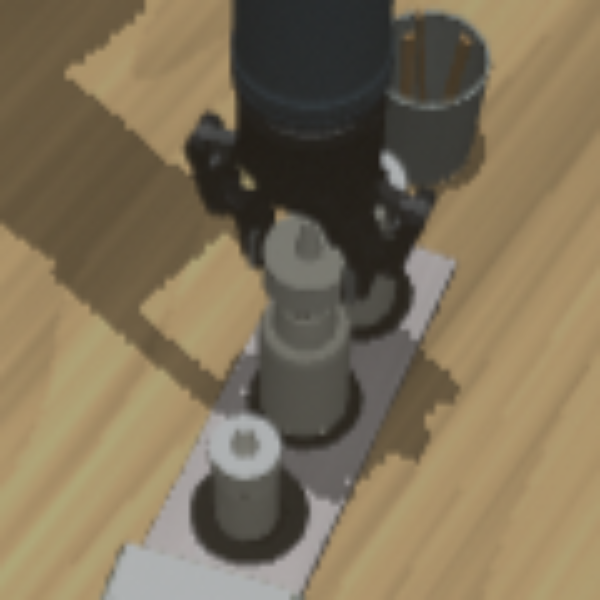

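Cap is aligned above the neck in all three views. Lower in stages, watching force.

>>> send_rows(rows=[{"xyz": [0, 0, 0.6], "rot": [0, 0, 0]}, {"xyz": [0, 0, 1.3], "rot": [0, 0, 0]}, {"xyz": [0, 0, 1.8], "rot": [0, 0, 0]}, {"xyz": [0, 0, 2.2], "rot": [0, 0, 0]}, {"xyz": [0, 0, 2.5], "rot": [0, 0, 0]}, {"xyz": [0, 0, 2.8], "rot": [0, 0, 0]}, {"xyz": [0, 0, 3], "rot": [0, 0, 0]}, {"xyz": [0, 0, 3], "rot": [0, 0, 0]}])

```text
t: 36.2
tcp_pos: [626.4, 11.3, 121.4]
orientation: [-0.0, 0.641, 0.767, -0.0]
wrist_force: [0.0, -0.0, -0.3]
opening: 50.7
```

>>> send_rows(rows=[{"xyz": [0, 0, 0.2], "rot": [0, 0, 0]}, {"xyz": [0, 0, 0.4], "rot": [0, 0, 0]}, {"xyz": [0, 0, 0.6], "rot": [0, 0, 0]}, {"xyz": [0, 0, 0.8], "rot": [0, 0, 0]}, {"xyz": [0, 0, 0.8], "rot": [0, 0, 0]}, {"xyz": [0, 0, 0.8], "rot": [0, 0, 0]}])

```text
t: 36.95
tcp_pos: [626.5, 11.3, 113.6]
orientation: [0.0, 0.641, 0.767, 0.0]
wrist_force: [0.3, -0.1, -1.0]
opening: 50.4
```

No contact, so it is over the neck. Last 4–5 mm.

>>> send_rows(rows=[{"xyz": [0, 0, 0.1], "rot": [0, 0, 0]}, {"xyz": [0, 0, 0.2], "rot": [0, 0, 0]}, {"xyz": [0, 0, 0.3], "rot": [0, 0, 0]}, {"xyz": [0, 0, 0.35], "rot": [0, 0, 0]}, {"xyz": [0, 0, 0.4], "rot": [0, 0, 0]}, {"xyz": [0, 0, 0.4], "rot": [0, 0, 0]}])

```text
t: 37.7
tcp_pos: [626.6, 11.2, 110.1]
orientation: [0.0, 0.641, 0.767, 0.0]
wrist_force: [-2.0, 1.2, 4.5]
opening: 50.3
```

Seated at the expected height (TCP 110, +4.5 N). Release.

>>> send_rows(rows=[{"xyz": [0, 0, 0], "rot": [0, 0, 0]}, {"xyz": [0, 0, 0], "rot": [0, 0, 0]}], jaw=0.5)

```text
t: 37.95
tcp_pos: [626.4, 11.3, 109.1]
orientation: [-0.0, 0.641, 0.767, -0.0]
wrist_force: [0.3, 0.3, 0.2]
opening: 63.9
```

>>> send_rows(rows=[{"xyz": [0, 0, 0], "rot": [0, 0, 0]}, {"xyz": [0, 0, 0], "rot": [0, 0, 0]}, {"xyz": [0, 0, 0], "rot": [0, 0, 0]}, {"xyz": [0, 0, 0], "rot": [0, 0, 0]}], jaw=1)

```text
t: 38.45
tcp_pos: [626.5, 11.3, 109.5]
orientation: [-0.0, 0.641, 0.767, 0.0]
wrist_force: [-0.0, -0.5, -0.8]
opening: 85.8
```

>>> send_rows(rows=[{"xyz": [0, 0, -1.5], "rot": [0, 0, 0]}, {"xyz": [0, 0, -4], "rot": [0, 0, 0]}, {"xyz": [0, 0, -8], "rot": [0, 0, 0]}, {"xyz": [0, 0, -13], "rot": [0, 0, 0]}, {"xyz": [0, 0, -17], "rot": [0, 0, 0]}, {"xyz": [-3, -2, -18], "rot": [0, 0, 0]}, {"xyz": [-6, -7, -18], "rot": [0, 0, 0]}, {"xyz": [-8, -12, -18], "rot": [0, 0, 0]}, {"xyz": [-8, -14, -18], "rot": [0, 0, 0]}, {"xyz": [-8, -14, -18], "rot": [0, 0, 0]}])

```text
t: 39.7
tcp_pos: [502.2, -92.9, 291.2]
orientation: [0.001, 0.642, 0.767, 0.0]
wrist_force: [-0.0, -0.6, 0.6]
opening: 85.1
```

Run:
```python
from h import *
st(); p=robot.capture("wrist");cv2.imwrite("pics/w18.png",p["image"][:,:,::-1])
print(fit([p],"cap_mid",(626.5,11.5),z0=108),fit([p],"tall_mid",(611.6,94.6),z0=10),fit([p],"small_mid",(642,-72.6),z0=10))
for n in ("side","scene"):
    p=robot.capture(n);
    print(n,"cap",fit([p],"cap_mid",(626.5,11.3),z0=108), [ (t,atz(p,robot.mark_of(p,t)[0]["point"],z).round(1)) for t,z in (("cups_mid",37.5),("shaker_mid",45)) if robot.mark_of(p,t)])
    c=proj(p,[626,11,60]).astype(int); x0,y0=c-[70,70]
    cv2.imwrite(f"pics/{n}18.png",cv2.resize(p["image"][y0:y0+140,x0:x0+140],None,fx=4,fy=4)[:,:,::-1])
```

```text
t 39.7 tcp [502.2 -92.9 291.2] yaw 100.16 tilt [-0.0012  0.0019] F [-0.  -0.6  0.6] op 85.1 cmd [626.5  11.2 151.5]
(array([627.90297421,  11.02772567]), np.float64(65.71308233695439), [np.float32(3558.0)]) (array([606.6,  89.6]), np.float64(0.0), []) (array([641.62689543, -73.35798488]), np.float64(30.123450383630953), [np.float32(1944.0)])
side cap (array([624.5669136 ,   8.93280487]), np.float64(5.174973517410621), [np.float32(357.0)]) [('cups_mid', array([ 572.5, -442.7,   37.5])), ('shaker_mid', array([555. , 427.3,  45. ]))]
scene cap (array([627.13324815,   8.15324237]), np.float64(4.727638356453355), [np.float32(292.0)]) [('cups_mid', array([ 565.9, -442.4,   37.5])), ('shaker_mid', array([551.4, 417.8,  45. ]))]
```

View pics/w18.png

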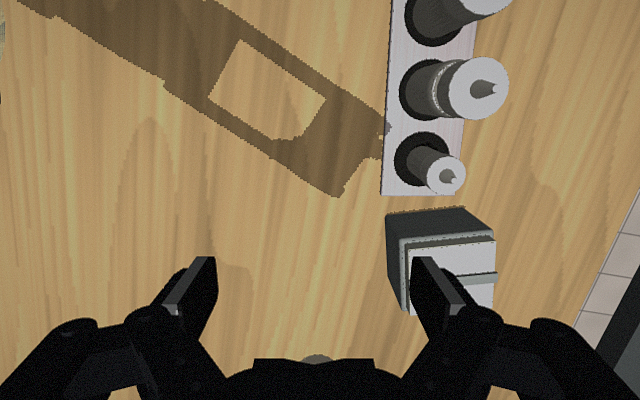

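View pics/side18.png

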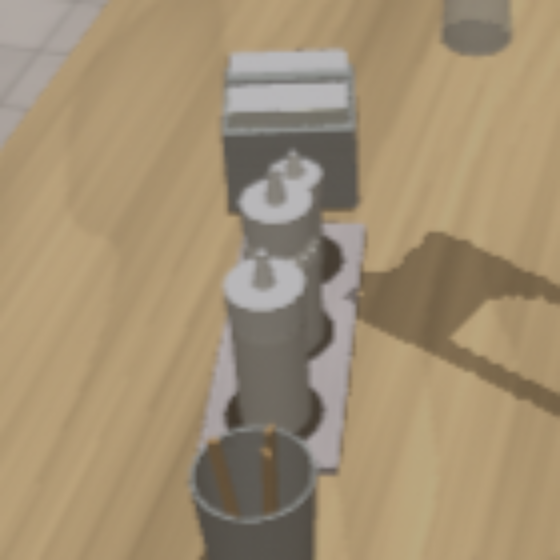

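View pics/scene18.png

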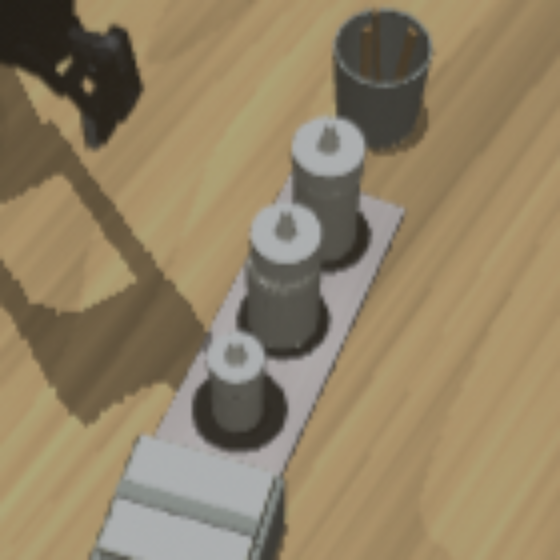

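All three bottles stand upright on their pads, the cap sits level, and the arm is clear. Hand in.

>>> send_rows(rows=[{"xyz": [0, 0, 0], "rot": [0, 0, 0]}, {"xyz": [0, 0, 0], "rot": [0, 0, 0]}, {"xyz": [0, 0, 0], "rot": [0, 0, 0]}, {"xyz": [0, 0, 0], "rot": [0, 0, 0]}])

```text
t: 41.0
tcp_pos: [502.9, -92.4, 289.5]
orientation: [-0.0, 0.641, 0.767, -0.0]
wrist_force: [1.0, -0.5, 0.5]
opening: 85.2
```

```bash
python3 -c "
from workcell import robot
print(robot.observe()['t'],abs(robot.observe()['joint_vel']).max()); print(robot.job_done())"
```

```text
41.0 0.0023819524025152864
the job is handed in; nothing more can be done
None
```

The sauce station is set up and handed in at 41 s of the 112 s allowed. I placed the open bottle on the middle pad, then the tall bottle by the pot, then the small bottle by the napkin box, and last the cap on the open bottle. Everything was released and the arm backed well clear.

**Bottle positions:** the wrist-camera fits put each bottle within about 1 mm of its pad centre. The final wrist, scene and side pictures show all three upright.

**Cap:** it met only light contact (about 4.5 N) at the height expected for fully down, and it looks level. The three cameras put its centre within about 3 mm of the bottle axis, which is about how closely the fixed cameras agree with each other.

**Checks that failed or disagreed:**
- The last wrist fit of the tall bottle returned nothing because it was cut off at the image edge. The earlier wrist fit and the final pictures show it on its pad.
- The network's position for the shaker came out 5–15 mm from its first reading, and the cup stack up to about 6 mm off. I took this as network noise, because the arm never went near either one.

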